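Unhook the wash basket from its drain stand, close it and put it in the tray

ROBOT

A 6-joint arm with a two-finger parallel gripper is mounted at the origin on a cart in front of the work surface, level with it; the furniture and walls round the work are solid. World frame = base frame: x ahead of the robot, y to its left, z up, the work surface at z = 0. Lengths are in m, angles in rad, forces in N, time in s.
With the tool pointing down it reaches from about 0.25 to 0.725 m from the base axis. Payload 4 kg.
Tool frame: the origin (TCP) lies midway between the tips of the shut fingers; the grasp point (between the pads) lies bot.pinch_z behind it (bot.pinch_z is the distance from the TCP to the grasp point, in m); z points along the fingers, y is the direction in which the jaws open and shut (so a half turn about z gives the same grasp; the last joint's range is limited). The gripper opens to 85 mm and grips with 20 to 120 N. Pads are 22 mm wide; open, the fingers measure 114 mm over their backs; the gripper's body (76 mm by 85 mm) begins 54 mm behind the grasp point. The pads swing forward as they close: fully open they stand 13 mm farther back than shut.
Start: joints at [-1.223, 0.241, 0.005, 1.335, 0, 1.571], TCP at [0.17, -0.47, 0.231] pointing down, gripper open.
Joint ranges: [-2.72, 2.72], [-1.05, 1.87], [-1.09, 1.28], [-1.99, 2.15], [-1.42, 1.44], [-3.14, 3.14]. Speed limits (rad/s): [2.79, 2.79, 3.14, 3.14, 3.14, 3.14].

INTERFACE

Orientations are given as a unit quaternion [x, y, z, w].
In Python, from workcell import bot gives the robot as it stands. The module is installed in compiled form; this text tells all that it offers.
- The arm moves only by the tool move_arm, never from a script. Its argument "series" is a list that holds one entry, the list of rows, each a list of 7 numbers: the shift along the world's x, y, z in cm, then the turn, a rotation vector about the world's x, y, z in degrees, then the opening, from 0 (shut) to 1 (fully open). A call has exactly 5 rows; each row shifts and turns the pose as measured when the row begins; what a row does not reach is not made up. A row lasts 1/10 s, in which the tool goes at most 50 mm and 8.59 degrees, less where a joint would pass 70% of its speed; a pose out of reach is approached as far as the arm can. A call with a gripper value outside its range is refused whole. The fingers move at their own pace and stop on an object; the grip force is fixed at half the most. Time passes only in rows, so rows that do not move let the fingers close, or fill a call up. It gives the time, the measured TCP pose, the force and the opening at its end, in the units of the state.
- bot.get_obs(): the state, without advancing time (a new reading comes with each control period).
- bot.camera(name): name is "scene" or "top" or "wrist"; returns (picture, depth): 420x560x3 uint8, red, green, blue; 420x560 float32, m along the optical axis (not along the pixel's ray), 0 where there is no reading.
- bot.camera_info(name): a dict with "vfov" (degrees; the focal length in pixels is half the picture's height over the tangent of half this angle, whatever the lens; pixels are square), "cx", "cy" (the principal point, pixels), "k1" (the pictures are not rectified: a ray, as slopes to the right and down, at radius r is drawn at 1 + k1 r^2 times it, then the intrinsics apply), "cam_to_world" (4x4, takes a point from camera to world coordinates); the wrist camera has in their place "tool_from_camera" (4x4, takes a point from camera to tool coordinates, whose origin is the TCP and whose axes are the flange's). Camera axes: x right, y down, z forward; pixel columns grow to the right and rows downward; lengths in m; the calibration is good to about 2 mm. A picture is of the moment at which its call begins: read the wrist's pose just before it. camera_info takes no time and is no camera call.
- bot.job_done(): hands the job in, once; it reports no verdict.
Trained networks look in the newest picture that a camera, given by its name, has taken for a name from the list of things; names that differ only in an ending like _2 or _b are one class to them, and where a whole thing is asked for, a point or a joint stands for the part that bears it (a point fixed in the world has none). Each returns a list of dicts, best first, with "confidence" (0 to 1); they miss things now and then, are a little off and sometimes report something else, mostly with a low value. They report only what shows in the picture. A call takes as long as a camera call. They do not tell look-alikes from the thing itself.
- bot.find_in(camera, target): "at" ([x, y, z] in m, in world coordinates, good to about 4 mm: the middle of the surface that is visible of it).
The state is a dict: "clock": time; "joint_pos": joint angles; "joint_vel": joint speeds; "tau": joint torques, N m; "eef_pos": TCP position; "tool_rot": TCP orientation; "ft_force": force on the tool from outside, world axes, zero at the start; "ft_torque": the same for the moment, N m; "grip_width": finger opening in m.
Only numpy, scipy, OpenCV 4.12 (cv2) and the standard library are available. Lean on these libraries where they do the work, as an engineer would, in place of code of your own. Each camera call takes 0.05 s, during which the arm holds its last target.

TASK

The wire wash basket with the spark plugs in it hangs by its two pins in the forks of the drain stand. Lift it straight up out of the forks by the black grip in its middle, without letting it swing or drag the stand along, and set it down on a clear patch of bare bench and let go. Then hook the lid on (lower it on offset, so that its hooks pass beside the pins, and slide it square over the basket so that they go under the pins) and carry the closed basket by the lid's handle into the tray, so that it stands flat in there beside the piston; leave the stand, the tray, the piston and the cans where they are.

Things in the scene. Friction and masses are not known exactly. Their poses are not given: they have to be found in the camera images.
- basket: open wash basket of steel wire and sheet, 126 (x) x 120 (y) x 78 mm high, walls 3 mm, about 0.45 kg, loose; the same after half a turn. Origin: centre of the underside; y runs along its pins. At the start it hangs in the stand by the pins, free to swing about them, tilted up to 0.1 rad by the plugs, its underside 23 mm above the stand's. Never tip it past 0.45 rad.
- basket_grip (a point): middle of the basket's black grip, 60 mm above its underside, in its centre: 12 mm thick in x, 56 mm long in y, from 44 to 72 mm above the underside (the rim is at 78 mm). It sits on the divider, which runs along y; on each side 54 mm are free, down to the plugs (up to 25 mm high).
- basket_pin (a point): centre of the basket's +y pin where it leaves the end plate (x = 0, y = 60, z = 61 mm in the basket's frame); a like one is on the -y end. Pins: 10 mm diameter, along y, from y = 60 to 73.5 mm, then a head of 18 mm diameter to 77.5 mm.
- stand: grey drain stand, 130 (x) x 200 (y) x 102 mm high, 1.8 kg, loose on the bench. Origin: centre of its underside. Base plate 8 mm. At y = +67 and -67 mm stand plates 44 mm wide in x and 6 mm thick, with a fork open at the top, in which the basket's pins lie.
- stand_fork (a point): bottom of the slot of the stand's +y fork (x = 0, y = 67, z = 79 mm in the stand's frame). Slots are 12.4 mm wide in x, straight to z = 91 mm, flared to 102 mm. Along y the basket has 3 to 4 mm of play between the forks and its pin heads. Raised by 30 mm it is clear of the forks.
- lid: perforated flat lid, plate 126 (x) x 140 (y) x 3 mm, 0.22 kg, loose, lying on the block. Origin: centre of the plate's underside. On the basket it rests on the rim, its origin 78 mm above the basket's, y along the basket's y, either way round. It slides freely 1 to 4 mm above the rim (pressed hard on the rim it jams); lifted 6 mm its hooks take the pins.
- lid_handle (a point): middle of the lid's handle, 38 mm above the plate's underside: a black bar along y, 14 mm thick in x, 90 mm long, from 29 to 47 mm above the underside, on two posts at y = +40 and -40 mm.
- lid_hook (a point): inner corner of the lid's +y hook (x = -7.5, y = 66, z = -28 mm in the lid's frame); a like one is at -y. 5 mm thick in y, open to +x: leg from x = -17.5 to -7.5 mm, foot to x = 10.5 mm, underside z = -33 mm, tip turned up 2 mm. Lower the lid 22 to 30 mm off the basket's centre to the lid's -x, then slide it to its +x; it stops 2.5 mm past centre.
- block: black steel block, 85 x 155 x 34 mm, 0.98 kg, lying on the bench, carrying the lid; origin: centre of the underside, long along its y.
- tray: open red plastic tray, 212 (x) x 352 (y) x 55 mm; inside 194 x 334 mm, floor 3 mm thick. Origin: centre of the underside. Loose, 0.55 kg.
- piston: light-metal piston, 55 mm diameter, 54 mm high, standing in the tray near its -y end; origin: centre of the underside. To be left standing.
- plug_a: spark plug, 21 x 77 x 23 mm, lying loose in the basket on its +x side; origin: under its middle.
- plug_b: second spark plug, the same, on the basket's -x side.
- spray_can: paint-fouled spray can, 66 mm diameter, 191 mm high, standing on the bench; origin: centre of the underside. To be left standing where it is.
- drink_can: empty drink can, 66 mm diameter, 115 mm high, standing on the bench; origin: centre of the underside. To be left standing where it is.
- bench_vice: blue bench vice, fixed at the left front of the bench, 214 (x) x 170 (y) x 150 mm high, its back edge at about x = 0.42, y from 0.41 to 0.59 m; origin: on its underside. Not used. Tools lie along the bench's front edge (x under 0.33 m) and behind x = 0.75 m; the rest of the bench between the listed things is bare.
There are look-alikes about, which are no part of the job. What is shaped like the lid but orange or yellow is not meant.

How it is judged:
By the outcome, as a careful person would: the job done as asked, in the order asked, and still so for the second after the job is handed in, with the robot touching nothing.
It also fails if it takes over 64 s, if anything falls off the work surface, if the arm or the gripper's body presses on something with over 40 N, if the wrist force passes 120 N, or if a joint passes its speed limit or range.

## Working session

There is one attempt and no reset: what is moved stays moved. The work goes in short steps, Python scripts to look and compute and a tool call to move; the robot and the scene stay as the last step left them, time stands still between calls to the robot, and variables do not carry over. Pictures are saved under pics/ and viewed, and the job is handed in when it is done.

Besides the shell and the picture viewer there is one more tool, called after ">>>" by a JSON object that holds its "method" and its "body". move_arm: Moves the arm, as the interface text tells. Its arguments: {"type":"object","properties":{"series":{"type":"array","items":{"type":"array","items":{"type":"array","items":{"type":"number"}}}}},"required":["series"]}

```bash
ls; mkdir -p pics; cat > h.py <<'E'
import numpy as np, cv2
from workcell import bot
def save(n,f):
    p,d=bot.camera(n); cv2.imwrite('pics/'+f+'.png',p[:,:,::-1]); np.save('pics/'+f+'.npy',d); return p,d
def world(n,d,T=None):
    i=bot.camera_info(n); H,W=d.shape; f=H/2/np.tan(np.radians(i['vfov'])/2)
    u,v=np.meshgrid(np.arange(W),np.arange(H))
    x=(u-i['cx'])/f; y=(v-i['cy'])/f
    a,b=x.copy(),y.copy()
    for _ in range(15):
        s=1+i['k1']*(a*a+b*b); a,b=x/s,y/s
    P=np.stack([a*d,b*d,d,np.ones_like(d)],-1)
    M=i['cam_to_world'] if T is None else T
    return (P@np.array(M).T)[...,:3]
def proj(n,X,M=None):
    i=bot.camera_info(n); f=210/np.tan(np.radians(i['vfov'])/2)
    M=np.array(i['cam_to_world']) if M is None else M
    p=np.linalg.inv(M)@np.r_[X,1]; a,b=p[0]/p[2],p[1]/p[2]; s=1+i['k1']*(a*a+b*b)
    return a*s*f+i['cx'],b*s*f+i['cy']
def wristT():
    from scipy.spatial.transform import Rotation as R
    o=bot.get_obs(); T=np.eye(4); T[:3,:3]=R.from_quat(o['tool_rot']).as_matrix(); T[:3,3]=o['eef_pos']
    return T@np.array(bot.camera_info('wrist')['tool_from_camera'])
E
python3 - <<'E'
from h import *
np.set_printoptions(precision=4,suppress=True)
print(bot.get_obs(),bot.pinch_z)
for n in ['scene','top']:
    save(n,n+'0'); print(bot.camera_info(n))
    if n=='top':
        for t in ['basket','basket_grip','basket_pin','stand','stand_fork','lid','lid_handle','lid_hook','block','tray','piston','spray_can','drink_can']:
            print(t,[(np.round(r['at'],3),round(r['confidence'],2)) for r in bot.find_in('top',t)])
print(bot.get_obs()['clock'])
E
```

```text
pics
{'clock': 0.0, 'joint_pos': array([-1.223 ,  0.2414,  0.0037,  1.3352,  0.    ,  1.5708]), 'joint_vel': array([ 0.0009,  0.0018, -0.0008, -0.0012, -0.0004, -0.0007]), 'tau': array([  0.0007, -37.232 ,  25.2408,   0.0171,   0.0001,  -0.    ]), 'eef_pos': array([ 0.1702, -0.4695,  0.2304]), 'tool_rot': array([ 0.9849,  0.173 , -0.0002, -0.001 ]), 'ft_force': array([ 1.0105, -0.868 ,  0.2937]), 'ft_torque': array([ 0.0179, -0.0143,  0.0147]), 'grip_width': 0.08519082282359451} 0.0187
{'vfov': 46.293960383822096, 'cx': 285.39646285948584, 'cy': 207.03176548561046, 'k1': -0.06502993280294546, 'cam_to_world': array([[ 0.5049, -0.6008,  0.6199, -0.7554],
       [-0.8632, -0.3511,  0.3628, -0.6736],
       [-0.0003, -0.7182, -0.6958,  1.5121],
       [ 0.    ,  0.    ,  0.    ,  1.    ]])}
{'vfov': 46.21043530276589, 'cx': 272.28748587326095, 'cy': 207.1727340767503, 'k1': -0.0846853436616419, 'cam_to_world': array([[ 0.189 , -0.8577,  0.4782, -0.3383],
       [-0.982 , -0.1657,  0.0909, -0.1073],
       [ 0.0012, -0.4868, -0.8735,  1.6978],
       [ 0.    ,  0.    ,  0.    ,  1.    ]])
[... 208 characters left out ...]
and_fork [(array([ 0.62 , -0.046,  0.011]), 0.65)]
lid [(array([0.373, 0.715, 0.038]), 0.93), (array([0.532, 0.343, 0.035]), 0.73), (array([0.581, 0.581, 0.038]), 0.57)]
lid_handle [(array([0.54 , 0.344, 0.035]), 0.89), (array([0.381, 0.715, 0.036]), 0.7), (array([0.58 , 0.578, 0.037]), 0.59)]
lid_hook [(array([0.381, 0.711, 0.036]), 0.87), (array([0.534, 0.339, 0.032]), 0.78), (array([0.584, 0.576, 0.033]), 0.69), (array([0.682, 0.133, 0.138]), 0.52)]
block [(array([0.534, 0.416, 0.036]), 0.69)]
tray [(array([ 0.597, -0.372,  0.004]), 0.62)]
piston [(array([ 0.531, -0.508,  0.055]), 0.48)]
spray_can [(array([0.681, 0.136, 0.142]), 0.69)]
drink_can [(array([0.406, 0.257, 0.107]), 0.59)]
0.75
```

View pics/top0.png

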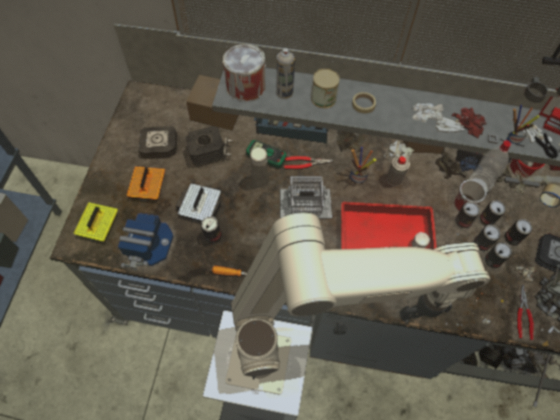

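View pics/scene0.png

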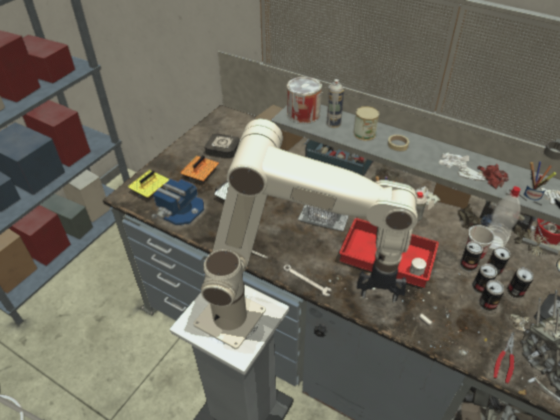

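```bash
python3 - <<'E'
from h import *
t=cv2.imread('pics/top0.png')
a=cv2.resize(t[130:260,20:180],None,fx=4.5,fy=4.5,interpolation=cv2.INTER_CUBIC)
b=cv2.resize(t[120:230,215:365],None,fx=5,fy=5,interpolation=cv2.INTER_CUBIC)
cv2.imwrite('pics/ca.png',a);cv2.imwrite('pics/cb.png',b)
E
```

```text
(no output)
```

View crops.

The top view shows three lid-shaped things: silver at (200,203), orange at (147,183) and yellow at (96,222). By the description I choose the silver one. The basket in its stand is at (305,197), the tray at (388,230) with the piston at (421,241), the spray can at (260,158) and the drink can at (210,230).

View pics/cb.png

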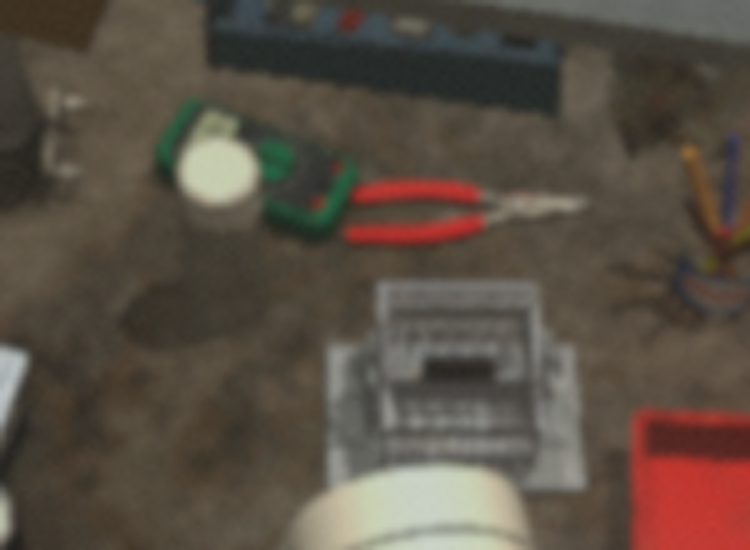

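```bash
python3 - <<'E'
from h import *
t=cv2.imread('pics/top0.png')
cv2.imwrite('pics/cc.png',cv2.resize(t[150:260,160:290],None,fx=5,fy=5,interpolation=cv2.INTER_CUBIC))
d=np.load('pics/top0.npy');P=world('top',d)
np.set_printoptions(precision=3,suppress=True)
# height map region of basket
for lo,hi,(x0,x1,y0,y1) in [(0.095,.12,(.5,.75,-.2,.1)),(0.065,.095,(.5,.75,-.2,.1)),(.03,.045,(.4,.65,.25,.45)),(.05,.09,(.4,.65,.25,.45)),(.045,.07,(.4,.75,-.65,-.15)),(.1,.2,(.3,.5,.2,.3)),(.1,.2,(.62,.75,.08,.2))]:
    m=(P[...,2]>lo)&(P[...,2]<hi)&(P[...,0]>x0)&(P[...,0]<x1)&(P[...,1]>y0)&(P[...,1]<y1)&(d>0)
    q=P[m]
    if len(q)>5: print(lo,hi,len(q),q.min(0),q.max(0),cv2.minAreaRect(q[:,:2].astype(np.float32)))
E
```

```text
0.095 0.12 159 [ 0.555 -0.126  0.095] [0.7   0.014 0.111] ((0.6304383277893066, -0.05700577050447464), (0.13131503760814667, 0.13768738508224487), 11.387960433959961)
0.065 0.095 339 [ 0.557 -0.133  0.065] [0.705 0.018 0.095] ((0.6323687434196472, -0.056995682418346405), (0.1327897161245346, 0.15256431698799133), 11.337944984436035)
0.03 0.045 896 [0.466 0.271 0.03 ] [0.616 0.436 0.045] ((0.5399112105369568, 0.353262722492218), (0.162412628531456, 0.14478982985019684), 85.62808990478516)
0.05 0.09 103 [0.4   0.295 0.05 ] [0.579 0.36  0.089] ((0.4860495924949646, 0.33590269088745117), (0.18620437383651733, 0.03826327621936798), 13.580720901489258)
0.045 0.07 685 [ 0.436 -0.649  0.045] [ 0.746 -0.197  0.069] ((0.5826547145843506, -0.4328449070453644), (0.22131606936454773, 0.4844307601451874), 13.69322681427002)
0.1 0.2 211 [0.387 0.238 0.1  ] [0.447 0.298 0.122] ((0.4171208441257477, 0.26815345883369446), (0.060449644923210144, 0.06022850424051285), 1.289997935295105)
0.1 0.2 385 [0.666 0.111 0.101] [0.732 0.176 0.199] ((0.6994065046310425, 0.14148013293743134), (0.061390072107315063, 0.06509602069854736), 61.76453399658203)
```

Close crop shows the hanging basket with its black grip near (305,193), silver sheet, turned about 11°. Moving the arm over it for a wrist look.

>>> {"method": "move_arm", "body": {"series": [[[3.5,3,1,0,0,8,0.45],[3.5,3.2,1,0,0,8,0.45],[3.5,3.2,0,0,0,8,0.45],[3.5,3.2,0,0,0,8,0.45],[3.5,3.2,0,0,0,8,0.45]]]}}

```text
clock: 1.25
eef_pos: [0.3463, -0.3114, 0.252]
tool_rot: [0.863, 0.505, -0.0, 0.002]
ft_force: [0.0, -0.7, 0.2]
grip_width: 0.0386
```

>>> {"method": "move_arm", "body": {"series": [[[3.5,3.2,0,0,0,8,0.45],[3.5,3.2,0,0,0,8,0.45],[3.5,3.2,0,0,0,8,0.45],[3.5,3.2,0,0,0,8,0.45],[3.5,3.2,0,0,0,8,0.45]]]}}

```text
clock: 1.75
eef_pos: [0.5277, -0.1437, 0.2534]
tool_rot: [0.627, 0.779, 0.001, 0.004]
ft_force: [1.1, -1.6, 0.6]
grip_width: 0.0382
```

```bash
python3 - <<'E'
from h import *
np.set_printoptions(precision=4,suppress=True)
o=bot.get_obs();print(o['eef_pos'],o['tool_rot'],o['joint_pos']);print(bot.camera_info('wrist'))
save('top','t1')
t=cv2.imread('pics/t1.png');cv2.imwrite('pics/t1b.png',t)
for n in ['tray','piston','plug_a']:
    print(n,[(np.round(r['at'],3),round(r['confidence'],2)) for r in bot.find_in('top',n)])
E
```

```text
[ 0.5277 -0.1437  0.2534] [0.6272 0.7789 0.0013 0.0038] [-0.2655  0.3206  0.1707  1.4129 -0.0007  1.0904]
{'vfov': 69.70388468765888, 'cx': 277.16359516423944, 'cy': 208.59003998824338, 'k1': -0.058163872390331765, 'tool_from_camera': array([[ 0.0006, -0.9454, -0.326 ,  0.085 ],
       [ 1.    ,  0.0004,  0.0007,  0.    ],
       [-0.0006, -0.326 ,  0.9454, -0.1424],
       [ 0.    ,  0.    ,  0.    ,  1.    ]])}
tray [(array([ 0.572, -0.384,  0.003]), 0.75)]
piston [(array([ 0.531, -0.506,  0.05 ]), 0.5)]
plug_a []
```

>>> {"method": "move_arm", "body": {"series": [[[3.5,3,0,0,0,-1,0.45],[3,2.5,0,0,0,0,0.45],[0,0,0,0,0,0,0.45],[0,0,0,0,0,0,0.45],[0,0,0,0,0,0,0.45]]]}}

```text
clock: 2.45
eef_pos: [0.5882, -0.0945, 0.2525]
tool_rot: [0.641, 0.767, -0.001, 0.002]
ft_force: [-0.2, -0.7, -0.1]
grip_width: 0.0382
```

```bash
python3 - <<'E'
from h import *
np.set_printoptions(precision=4,suppress=True)
o=bot.get_obs();print(o['eef_pos'],o['tool_rot']); T=wristT();np.save('pics/T.npy',T)
p,d=save('wrist','w1')
for t in ['basket','basket_grip','basket_pin','stand_fork','stand','plug_a']:
    print(t,[(np.round(r['at'],3),round(r['confidence'],2)) for r in bot.find_in('wrist',t)])
P=world('wrist',d,T)
q=P[(P[...,2]>.094)&(P[...,2]<.107)&(d>0)&(P[...,0]>.5)&(P[...,1]<.08)]
print(len(q),cv2.minAreaRect(q[:,:2].astype(np.float32)))
E
```

```text
[ 0.5882 -0.0945  0.2525] [ 0.6414  0.7672 -0.0013  0.0018]
basket [(array([ 0.639, -0.066,  0.072]), 0.55), (array([ 0.592, -0.052,  0.034]), 0.25)]
basket_grip [(array([ 0.639, -0.07 ,  0.069]), 0.77), (array([0.703, 0.109, 0.037]), 0.32)]
basket_pin [(array([ 0.638, -0.064,  0.071]), 0.65)]
stand_fork [(array([ 0.627, -0.008,  0.006]), 0.69)]
stand [(array([ 0.626, -0.007,  0.009]), 0.85)]
plug_a [(array([ 0.659, -0.062,  0.04 ]), 0.97), (array([ 0.594, -0.051,  0.034]), 0.74), (array([ 0.641, -0.069,  0.068]), 0.39)]
3376 ((0.7072728872299194, -0.18103164434432983), (0.15760380029678345, 0.4425699710845947), 30.77263641357422)
```

View pics/w1.png

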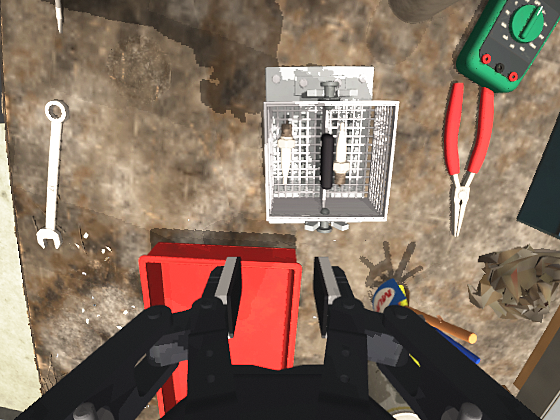

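View pics/t1b.png

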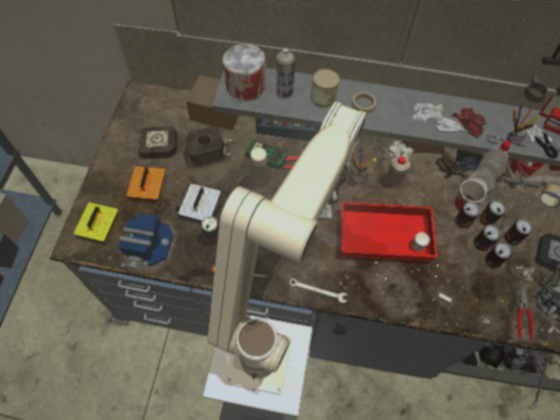

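Wrist view: the basket is hanging squarely, its black grip at (327,161), plugs at (287,150) and (341,150), fork plates at (330,90) and (325,226).

```bash
python3 - <<'E'
from h import *
np.set_printoptions(precision=4,suppress=True)
T=np.load('pics/T.npy');d=np.load('pics/w1.npy');p=cv2.imread('pics/w1.png');P=world('wrist',d,T)
def rect(m,l):
    q=P[m];r=cv2.minAreaRect(q[:,:2].astype(np.float32));print(l,len(q),np.round(r[0],4),np.round(r[1],4),r[2],'z',np.percentile(q[:,2],[5,50,95]))
m=np.zeros(d.shape,bool);m[128:195,310:345]=1
rect(m&(p.max(2)<70)&(P[...,2]>.06)&(d>0),'grip')
m[:]=0;m[95:228,258:402]=1
rect(m&(P[...,2]>.09)&(P[...,2]<.11)&(d>0),'rim')
for nm,(u0,u1,v0,v1) in dict(pinup=(318,345,75,102),pindn=(300,352,216,235)).items():
    k=np.zeros_like(m);k[v0:v1,u0:u1]=1;k&=(P[...,2]>.06)&(d>0);q=P[k];print(nm,np.percentile(q,[2,50,98],axis=0))
for uv in [(265,102),(398,102),(388,220),(265,222),(326,135),(328,188)]:
    print(uv,P[uv[1],uv[0]])
# tray from top
P=world('top',np.load('pics/t1.npy'));t=cv2.imread('pics/t1.png').astype(int)
red=(t[...,2]>110)&(t[...,1]<60)&(P[...,0]>.4)&(P[...,0]<.8)&(P[...,1]<-.12)&(P[...,1]>-.62)
q=P[red&(P[...,2]>.04)];print('tray',cv2.minAreaRect(q[:,:2].astype(np.float32)))
q=P[(P[...,2]>.045)&(P[...,2]<.07)&(abs(P[...,0]-.531)<.05)&(abs(P[...,1]+.506)<.05)&(t[...,1]>90)];print('piston',q.mean(0),q.min(0),q.max(0))
E
python3 -c "
import cv2;t=cv2.imread('pics/w1.png');cv2.imwrite('pics/w1c.png',cv2.resize(t[60:240,250:410],None,fx=3.3,fy=3.3,interpolation=2))"
```

```text
grip 554 [ 0.6328 -0.0539] [0.0121 0.0586] 11.776789665222168 z [0.0802 0.0935 0.0953]
rim 3541 [ 0.6335 -0.059 ] [0.1261 0.134 ] 10.798014640808105 z [0.0909 0.0978 0.1039]
pinup [[0.609  0.0005 0.0771]
 [0.6203 0.0093 0.0904]
 [0.6326 0.0189 0.1011]]
pindn [[ 0.6194 -0.1315  0.0841]
 [ 0.6458 -0.1192  0.0985]
 [ 0.6678 -0.1078  0.1033]]
(265, 102) [ 0.5617 -0.0106  0.0973]
(398, 102) [0.6828 0.0122 0.1032]
(388, 220) [ 0.755  -0.1347  0.0008]
(265, 222) [ 0.5845 -0.1683  0.001 ]
(326, 135) [ 0.6255 -0.0302  0.093 ]
(328, 188) [ 0.6398 -0.0824  0.0929]
tray ((0.5540198087692261, -0.3814164400100708), (0.2174197882413864, 0.35297954082489014), 7.892975807189941)
piston [ 0.5358 -0.5069  0.0544] [ 0.5099 -0.5318  0.045 ] [ 0.5652 -0.482   0.0636]
```

View pics/w1c.png

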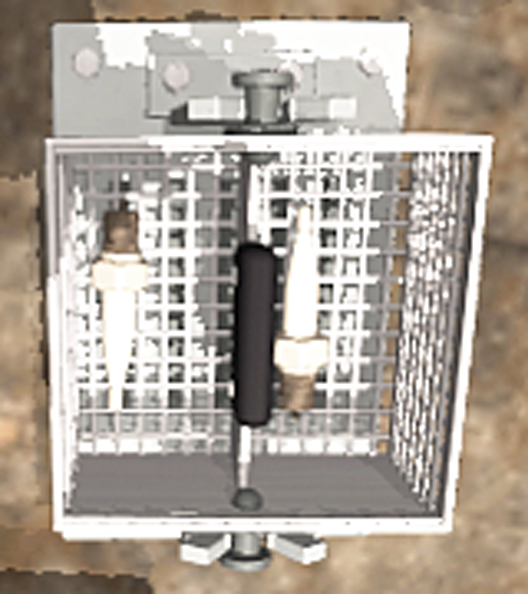

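>>> {"method": "move_arm", "body": {"series": [[[2.5,2.2,-1,0,0,1.2,0.45],[2,1.7,-2,0,0,0,0.45],[0,0,-3,0,0,0,0.45],[0,0,-2,0,0,0,0.45],[0,0,0,0,0,0,0.45]]]}}

```text
clock: 3.3
eef_pos: [0.6358, -0.0543, 0.1728]
tool_rot: [0.633, 0.774, 0.001, 0.005]
ft_force: [0.2, 0.2, 0.0]
grip_width: 0.0383
```

>>> {"method": "move_arm", "body": {"series": [[[-0.3,-0.1,-3,0,0,0,0.45],[0,0,-3,0,0,0,0.45],[0,0,-2.5,0,0,0,0.45],[0,0,-1.8,0,0,0,0.45],[0,0,0,0,0,0,0.45]]]}}

```text
clock: 3.8
eef_pos: [0.6352, -0.0564, 0.0734]
tool_rot: [0.634, 0.774, 0.003, 0.008]
ft_force: [-0.3, 0.5, -0.0]
grip_width: 0.0383
```

```bash
python3 - <<'E'
from h import *
np.set_printoptions(precision=4,suppress=True)
o=bot.get_obs();print(o['eef_pos'],o['tool_rot'],o['ft_force']);T=wristT();np.save('pics/T2.npy',T)
p,d=save('wrist','w2');P=world('wrist',d,T)
k=(p.max(2)<70)&(P[...,2]>.06)&(P[...,2]<.1)&(d>0)&(abs(P[...,0]-.633)<.03)&(abs(P[...,1]+.055)<.04)
q=P[k];print(len(q),cv2.minAreaRect(q[:,:2].astype(np.float32)))
E
```

```text
[ 0.6352 -0.0564  0.0734] [0.6336 0.7736 0.0029 0.0083] [-0.2506  0.523  -0.0221]
3593 ((0.635762631893158, -0.05214852839708328), (0.049960676580667496, 0.047191422432661057), 50.046749114990234)
```

View pics/w2.png

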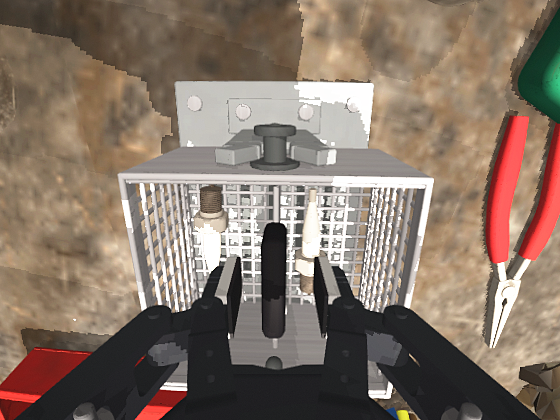

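>>> {"method": "move_arm", "body": {"series": [[[-0.1,0,-0.7,0.3,0.9,0,0.45],[-0.1,0.05,-0.2,0,0,0,0.45],[0,0,0,0,0,0,0.3],[0,0,0,0,0,0,0],[0,0,0,0,0,0,0]]]}}

```text
clock: 4.35
eef_pos: [0.635, -0.0573, 0.0718]
tool_rot: [0.634, 0.773, 0.001, 0.003]
ft_force: [-0.0, 1.2, -3.1]
grip_width: 0.0106
```

>>> {"method": "move_arm", "body": {"series": [[[0,0,0,0,0,0,0],[0,0,0,0,0,0,0],[0,0,0,0,0,0,0],[0,0,0,0,0,0,0],[0,0,0,0,0,0,0]]]}}

```text
clock: 4.85
eef_pos: [0.6351, -0.0572, 0.0717]
tool_rot: [0.634, 0.773, 0.001, 0.003]
ft_force: [-0.7, 0.2, -1.7]
grip_width: 0.0106
```

>>> {"method": "move_arm", "body": {"series": [[[0,0,0,0,0,0,0.3],[0,0,0,0,0,0,0.4],[-0.15,0.1,-0.8,0,0,0,0.4],[0,0,-0.4,0,0,0,0.4],[0,0,0,0,0,0,0.4]]]}}

```text
clock: 5.35
eef_pos: [0.6354, -0.0558, 0.0602]
tool_rot: [0.634, 0.773, 0.002, 0.005]
ft_force: [-0.3, -0.5, -0.3]
grip_width: 0.0344
```

>>> {"method": "move_arm", "body": {"series": [[[-0.3,0,0.4,0,0.4,0,0.4],[0,0,0,0,0,0,0],[0,0,0,0,0,0,0],[0,0,0,0,0,0,0],[0,0,0,0,0,0,0]]]}}

```text
clock: 5.85
eef_pos: [0.6325, -0.0557, 0.0643]
tool_rot: [0.634, 0.773, 0.0, 0.002]
ft_force: [-0.1, 1.0, -1.4]
grip_width: 0.0113
```

>>> {"method": "move_arm", "body": {"series": [[[0,0,0,0,0,0,0],[0,0,0,0,0,0,0],[0,0,0.3,0,0,0,0],[0,0,0.4,0,0,0,0],[0,0,0.4,0,0,0,0]]]}}

```text
clock: 6.35
eef_pos: [0.6319, -0.0555, 0.0728]
tool_rot: [0.634, 0.773, -0.001, 0.001]
ft_force: [1.5, -0.0, -6.1]
grip_width: 0.0116
```

```bash
python3 - <<'E'
from h import *
np.set_printoptions(precision=4,suppress=True)
o=bot.get_obs();print(o['eef_pos'],o['tool_rot'],o['ft_force'],o['ft_torque'])
save('wrist','w3')
E
```

```text
[ 0.6319 -0.0555  0.0728] [ 0.6342  0.7731 -0.0006  0.0007] [ 1.5448 -0.0396 -6.097 ] [ 0.0099 -0.2358 -0.0587]
```

View pics/w3.png

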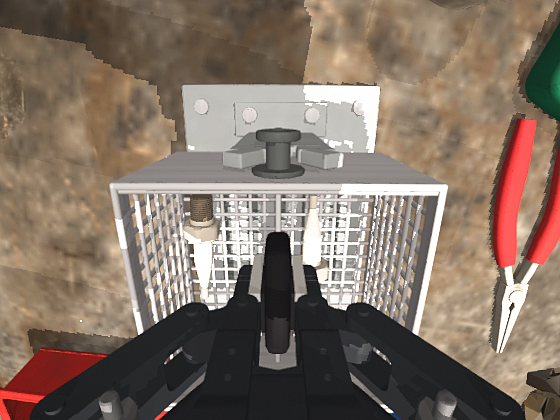

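The grip is held centred and the basket is level, with the stand unmoved. Continuing straight up.

>>> {"method": "move_arm", "body": {"series": [[[0,0,0.8,0,0,0,0],[0,0,1.0,0,0,0,0],[0,0,1.5,0,0,0,0],[0,0,2.0,0,0,0,0],[0,0,2.5,0,0,0,0]]]}}

```text
clock: 6.9
eef_pos: [0.6246, -0.0553, 0.1509]
tool_rot: [0.634, 0.773, -0.006, -0.006]
ft_force: [0.8, -0.1, -5.9]
grip_width: 0.0108
```

>>> {"method": "move_arm", "body": {"series": [[[0,0,1.5,0,0,0,0],[0,0,0.6,0,0,0,0],[-0.5,0.5,0,0,0,0,0],[-1.2,1.0,0,0,0,0,0],[-1.8,1.4,0,0,0,0,0]]]}}

```text
clock: 7.4
eef_pos: [0.5906, -0.0272, 0.1783]
tool_rot: [0.635, 0.773, -0.004, -0.003]
ft_force: [1.0, 0.7, -5.7]
grip_width: 0.0109
```

>>> {"method": "move_arm", "body": {"series": [[[-2.5,1.9,0,0,0,0,0],[-3.2,2.5,0,0,0,0,0],[-3.2,2.5,0,0,0,0,0],[-2.6,2.0,0,0,0,0,0],[-1.8,1.4,-0.5,0,0,0,0]]]}}

```text
clock: 7.9
eef_pos: [0.4464, 0.0793, 0.1687]
tool_rot: [0.635, 0.772, -0.006, -0.006]
ft_force: [0.6, -0.2, -5.1]
grip_width: 0.0112
```

>>> {"method": "move_arm", "body": {"series": [[[-0.6,0.5,-1.0,0,0,0,0],[0,0,-2.0,0,0,0,0],[0,0,-2.5,0,0,0,0],[0,0,-2.0,0,0,0,0],[0,0,-1.0,0,0,0,0]]]}}

```text
clock: 8.4
eef_pos: [0.4305, 0.0875, 0.0804]
tool_rot: [0.632, 0.775, -0.007, -0.008]
ft_force: [0.1, -1.3, -4.8]
grip_width: 0.0109
```

```bash
python3 - <<'E'
from h import *
np.set_printoptions(precision=4,suppress=True)
o=bot.get_obs();print(o['eef_pos'],o['tool_rot'],o['ft_force'],o['ft_torque'])
save('wrist','w4');save('top','t4')
t=cv2.imread('pics/t4.png');cv2.imwrite('pics/t4c.png',cv2.resize(t[120:320,160:400],None,fx=3,fy=3,interpolation=2))
E
```

```text
[0.4305 0.0875 0.0804] [ 0.6323  0.7746 -0.0073 -0.0083] [ 0.0922 -1.291  -4.831 ] [-0.0293  0.0216 -0.0113]
```

View pics/w4.png

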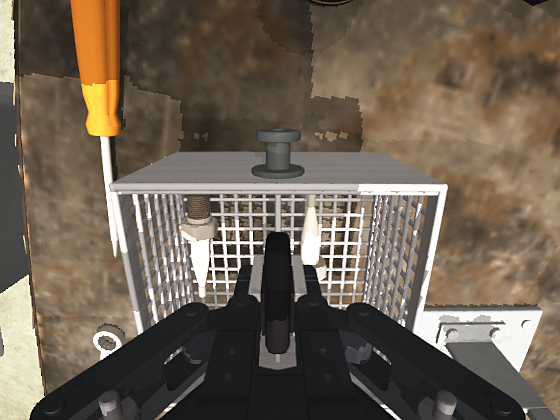

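View pics/t4c.png

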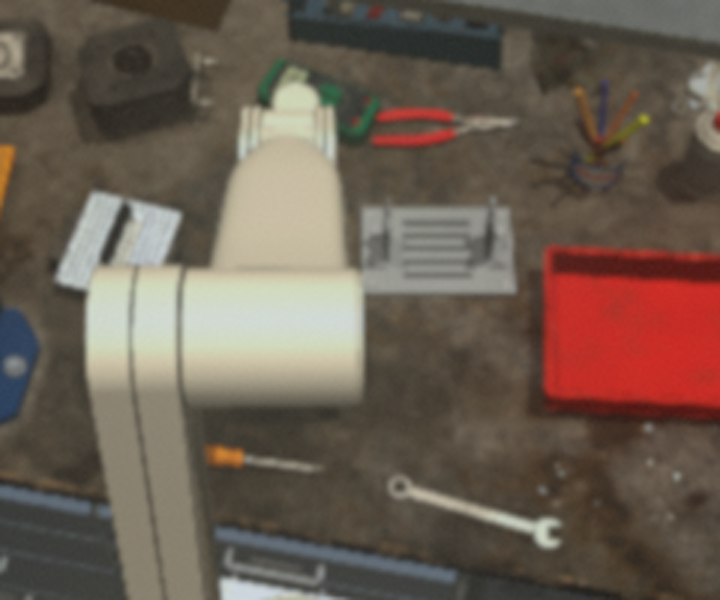

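Basket level in the grip over bare bench. The screwdriver shows at (105,130) to (115,250) and the stand corner at (430,320), so I am checking clearances.

```bash
python3 - <<'E'
from h import *
np.set_printoptions(precision=3,suppress=True)
T=wristT();P=world('wrist',np.load('pics/w4.npy'),T)
for uv in [(120,120),(118,60),(107,180),(117,252),(105,330),(440,312),(520,315),(425,330),(445,190),(112,190)]: print(uv,P[uv[1],uv[0]])
P=world('top',np.load('pics/t4.npy'))
for uv in [(227,272),(265,276),(281,189),(282,217),(331,189)]: print(uv,P[uv[1],uv[0]])
E
```

```text
(120, 120) [0.3   0.139 0.   ]
(118, 60) [0.304 0.179 0.013]
(107, 180) [0.298 0.095 0.011]
(117, 252) [0.304 0.032 0.005]
(105, 330) [ 0.295 -0.052  0.007]
(440, 312) [0.585 0.034 0.007]
(520, 315) [0.658 0.045 0.008]
(425, 330) [0.578 0.013 0.007]
(445, 190) [0.481 0.154 0.115]
(112, 190) [0.36  0.13  0.118]
(227, 272) [0.086 0.088 0.552]
(265, 276) [0.301 0.041 0.004]
(281, 189) [0.672 0.05  0.013]
(282, 217) [0.549 0.023 0.011]
(331, 189) [ 0.716 -0.147  0.004]
```

>>> {"method": "move_arm", "body": {"series": [[[0.2,0.1,-1.2,0,-1.2,0,0],[0,0,-1.0,0,0,0,0],[0,0,-0.7,0,0,0,0],[0,0,-0.5,0,0,0,0],[0,0,0,0,0,0,0]]]}}

```text
clock: 9.0
eef_pos: [0.4351, 0.0888, 0.0482]
tool_rot: [0.633, 0.774, 0.001, 0.001]
ft_force: [0.7, -0.8, -5.0]
grip_width: 0.0115
```

>>> {"method": "move_arm", "body": {"series": [[[0,0,-0.5,0,0,0,0],[0,0,-0.2,0,0,0,0],[0,0,0,0,0,0,0],[0,0,0,0,0,0,0],[0,0,0,0,0,0,0]]]}}

```text
clock: 9.5
eef_pos: [0.4361, 0.0888, 0.0422]
tool_rot: [0.633, 0.774, 0.002, 0.002]
ft_force: [-1.1, -0.5, -4.8]
grip_width: 0.0107
```

>>> {"method": "move_arm", "body": {"series": [[[0,0,-0.2,0,0,0,0],[0,0,-0.2,0,0,0,0],[0,0,0,0,0,0,0],[0,0,0,0,0,0,0.1],[0,0,0,0,0,0,0.4]]]}}

```text
clock: 10.0
eef_pos: [0.438, 0.0893, 0.0426]
tool_rot: [0.633, 0.774, 0.004, 0.003]
ft_force: [0.0, -0.4, 0.5]
grip_width: 0.0245
```

>>> {"method": "move_arm", "body": {"series": [[[0,0,0.5,0,0,0,0.4],[0,0,3,0,0,0,0.4],[0,0,5,0,0,0,0.4],[0,0,5,0,0,0,0.4],[0,-1,5,0,0,0,0.6]]]}}

```text
clock: 10.5
eef_pos: [0.4345, 0.0795, 0.2266]
tool_rot: [0.632, 0.775, 0.0, 0.0]
ft_force: [2.3, 0.1, -0.9]
grip_width: 0.0471
```

>>> {"method": "move_arm", "body": {"series": [[[1,-1,2,0,0,0,0.6],[0,0,0,0,0,0,0.6],[0,0,0,0,0,0,0.6],[0,0,0,0,0,0,0.6],[0,0,0,0,0,0,0.6]]]}}

```text
clock: 11.0
eef_pos: [0.4481, 0.07, 0.2546]
tool_rot: [0.632, 0.775, 0.006, 0.005]
ft_force: [-0.0, 0.3, -0.1]
grip_width: 0.0511
```

```bash
python3 - <<'E'
from h import *
np.set_printoptions(precision=4,suppress=True)
o=bot.get_obs();print(o['eef_pos'],o['tool_rot']);T=wristT();np.save('pics/T5.npy',T)
save('wrist','w5');save('top','t5')
E
```

```text
[0.4481 0.07   0.2546] [0.6324 0.7746 0.0063 0.0055]
```

View pics/w5.png

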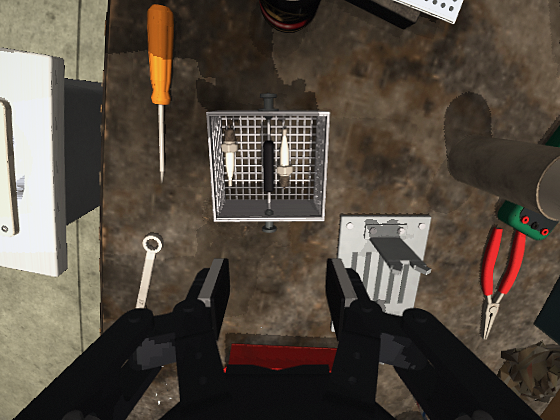

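Basket stands on bare bench, rim corners at (207,113), (330,112), (325,220), (214,220); stand empty at (385,265).

```bash
python3 - <<'E'
from h import *
np.set_printoptions(precision=4,suppress=True)
T=np.load('pics/T5.npy');d=np.load('pics/w5.npy');p=cv2.imread('pics/w5.png');P=world('wrist',d,T)
def rect(m,l):
    q=P[m];r=cv2.minAreaRect(q[:,:2].astype(np.float32));print(l,len(q),np.round(r[0],4),np.round(r[1],4),r[2],'z',np.percentile(q[:,2],[5,50,95]))
m=np.zeros(d.shape,bool);m[105:226,200:335]=1
rect(m&(P[...,2]>.072)&(P[...,2]<.084)&(d>0),'rim')
m[:]=0;m[138:198,260:277]=1
rect(m&(p.max(2)<70)&(P[...,2]>.06),'grip')
m[:]=0;m[205:330,330:436]=1
rect(m&(P[...,2]>.004)&(P[...,2]<.014),'standbase')
# stand via top, initial vs now
for f in ['top0','t5']:
    Q=world('top',np.load('pics/'+f+'.npy'));t=cv2.imread('pics/'+f+'.png')
# pins
for nm,(u0,u1,v0,v1) in dict(up=(260,278,92,111),dn=(258,278,221,231)).items():
    k=np.zeros(d.shape,bool);k[v0:v1,u0:u1]=1;k&=(P[...,2]>.05);q=P[k];print(nm,np.median(q,0))
E
```

```text
rim 2005 [0.438  0.0879] [0.1266 0.1233] 11.844717025756836 z [0.0726 0.0772 0.0786]
grip 539 [0.4343 0.1071] [0.012 0.092] 11.441361427307129 z [0.068  0.0711 0.0727]
standbase 5565 [ 0.6328 -0.0542] [0.1302 0.196 ] 11.206759452819824 z [0.0065 0.008  0.0116]
up [0.4244 0.1563 0.0665]
dn [0.4516 0.0174 0.0652]
```

>>> {"method": "move_arm", "body": {"series": [[[0,4,2,0,0,0,0.8],[0,4.5,0,0,0,0,0.8],[0,4.5,0,0,0,0,0.8],[0.5,4,0,0,0,0,0.8],[0,0,0,0,0,0,0.8]]]}}

```text
clock: 11.6
eef_pos: [0.4502, 0.2442, 0.2695]
tool_rot: [0.634, 0.773, 0.002, 0.003]
ft_force: [-0.7, -0.9, -0.7]
grip_width: 0.0682
```

```bash
python3 - <<'E'
from h import *
np.set_printoptions(precision=4,suppress=True)
o=bot.get_obs();print(o['eef_pos'],o['tool_rot'],o['joint_pos']);T=wristT();np.save('pics/T6.npy',T)
save('wrist','w6')
E
```

```text
[0.4502 0.2442 0.2695] [0.6344 0.773  0.0017 0.0028] [ 0.4994  0.248   0.1138  1.4313 -0.004   1.8739]
```

View pics/w6.png

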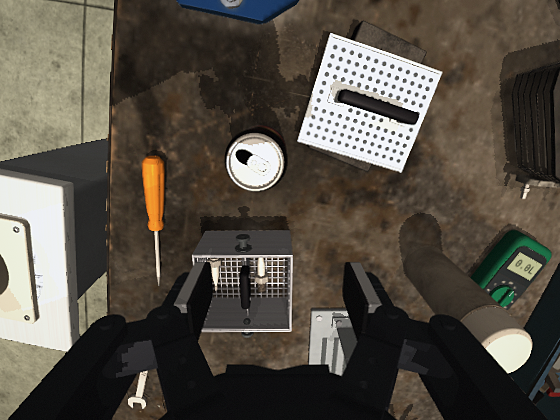

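```bash
python3 - <<'E'
from h import *
np.set_printoptions(precision=4,suppress=True)
T=np.load('pics/T6.npy');d=np.load('pics/w6.npy');p=cv2.imread('pics/w6.png');P=world('wrist',d,T)
cv2.imwrite('pics/w6c.png',cv2.resize(p[10:185,280:460],None,fx=4,fy=3.4,interpolation=2))
def rect(m,l):
    q=P[m];r=cv2.minAreaRect(q[:,:2].astype(np.float32));print(l,len(q),np.round(r[0],4),np.round(r[1],4),r[2],'z',np.percentile(q[:,2],[5,50,95]))
m=np.zeros(d.shape,bool);m[25:180,290:450]=1
rect(m&(P[...,2]>.031)&(P[...,2]<.044)&(p.min(2)>120),'plate')
rect(m&(P[...,2]>.07)&(P[...,2]<.095),'handletop')
rect(m&(P[...,2]>.02)&(P[...,2]<.036)&(p.max(2)<70),'block')
print(P[95,340],P[118,418])
E
```

```text
plate 10216 [0.5425 0.3478] [0.1265 0.1407] 85.24250030517578 z [0.0356 0.037  0.0388]
handletop 1120 [0.5416 0.3479] [0.014  0.0891] 85.00502014160156 z [0.0766 0.0803 0.0818]
block 508 [0.5312 0.3558] [0.1551 0.1212] 79.43828582763672 z [0.0306 0.0335 0.0352]
[0.4979 0.3509 0.0762] [0.5861 0.3457 0.0797]
```

View pics/w6c.png

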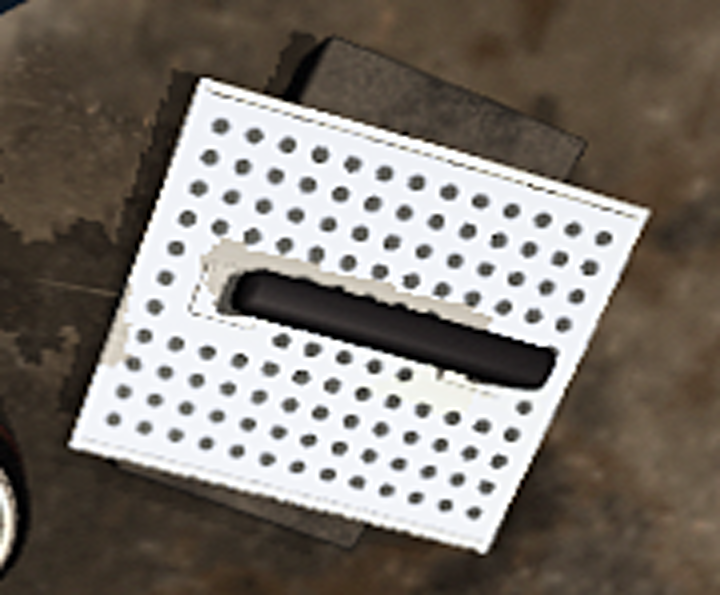

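Lid found: silver plate at (370,105), centre (0.542, 0.348), its handle near 85° jaw direction. I need to see which way the hooks open, so I look at its end from the side.

>>> {"method": "move_arm", "body": {"series": [[[0,2,0,0,0,8.3,0.8],[0,2,0,0,0,8.3,0.8],[-0.5,2,-1,0,0,8.3,0.8],[-1,2,-1.5,0,0,8.3,0.8],[-1,1.5,-2,0,0,8.3,0.8]]]}}

```text
clock: 12.15
eef_pos: [0.4253, 0.3337, 0.2228]
tool_rot: [0.311, 0.951, -0.0, 0.004]
ft_force: [-0.6, 0.1, -0.5]
grip_width: 0.0682
```

>>> {"method": "move_arm", "body": {"series": [[[-0.5,0.5,-2,0,0,8.3,0.8],[0,0,-1,0,0,8.3,0.8],[0,0,0,0,0,8.3,0.8],[0,0,0,0,0,8,0.8],[0,0,0,0,0,0,0.8]]]}}

```text
clock: 12.65
eef_pos: [0.4155, 0.3314, 0.1846]
tool_rot: [0.019, 1.0, -0.006, -0.001]
ft_force: [-1.5, -1.1, 0.4]
grip_width: 0.0681
```

```bash
python3 - <<'E'
from h import *
np.set_printoptions(precision=4,suppress=True)
o=bot.get_obs();print(o['eef_pos'],o['tool_rot'],o['joint_pos']);T=wristT();np.save('pics/T7.npy',T)
save('wrist','w7')
print([(np.round(r['at'],3),round(r['confidence'],2)) for r in bot.find_in('wrist','lid_hook')])
p=cv2.imread('pics/w7.png');cv2.imwrite('pics/w7b.png',p)
E
```

```text
[0.4155 0.3314 0.1846] [ 0.0189  0.9998 -0.0058 -0.001 ] [ 0.6776  0.3336  0.0088  1.2548 -0.0076  0.7154]
[(array([0.56 , 0.578, 0.032]), 0.81), (array([0.61 , 0.011, 0.007]), 0.58), (array([0.533, 0.341, 0.038]), 0.57)]
```

View pics/w7.png

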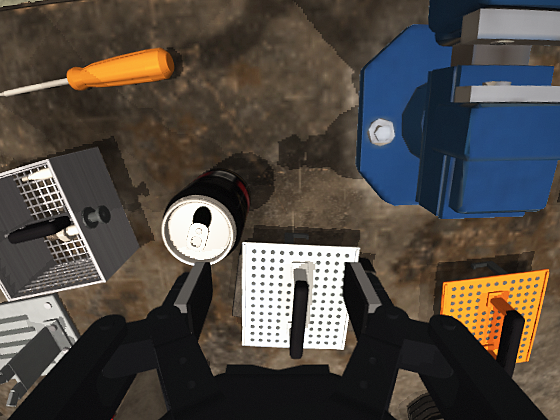

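```bash
python3 - <<'E'
import cv2,numpy as np
p=cv2.imread('pics/w7.png')[195:275,225:385]
p=cv2.resize(p,None,fx=5,fy=5,interpolation=2)
p=(255*(p/255.)**0.5).astype(np.uint8)
cv2.imwrite('pics/w7c.png',p)
E
```

View pics/w7c.png

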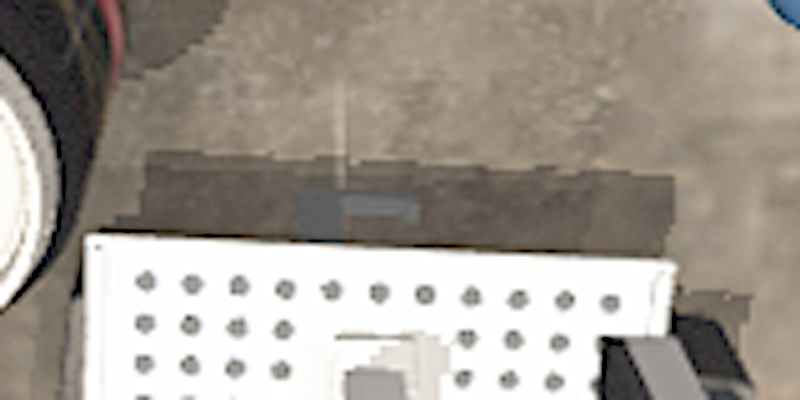

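The lid's end shows its hook clearly: leg at crop (320,215), foot running right to (420,210), i.e. open to world +y. So lid +x is at about 85°. Turned by -74° it matches basket +x, so I lower it offset to basket -x.

>>> {"method": "move_arm", "body": {"series": [[[3.5,0.5,-0.5,0.6,0,-2.6,0.6],[3.8,0.5,-1,0,0,0,0.5],[3.5,0.5,-1,0,0,0,0.5],[1.5,0,-1,0,0,0,0.5],[0,0,0,0,0,0,0.5]]]}}

```text
clock: 13.25
eef_pos: [0.5433, 0.3446, 0.1501]
tool_rot: [0.051, 0.999, 0.001, -0.0]
ft_force: [-1.5, 1.2, -0.7]
grip_width: 0.0426
```

```bash
python3 - <<'E'
from h import *
np.set_printoptions(precision=4,suppress=True)
o=bot.get_obs();print(o['eef_pos'],o['tool_rot'],o['joint_pos']);T=wristT()
p,d=save('wrist','w8');P=world('wrist',d,T);p=p[...,::-1]
for l,m in [('plate',(P[...,2]>.031)&(P[...,2]<.044)&(p.min(2)>120)&(P[...,0]>.4)&(P[...,0]<.65)&(P[...,1]>.25)&(P[...,1]<.45)),('handle',(P[...,2]>.074)&(P[...,2]<.085)&(p.max(2)<80)&(abs(P[...,0]-.54)<.06)&(abs(P[...,1]-.348)<.017))]:
    q=P[m];print(l,len(q),cv2.minAreaRect(q[:,:2].astype(np.float32)),np.median(q[:,2]))
E
```

```text
[0.5433 0.3446 0.1501] [ 0.0511  0.9987  0.0006 -0.0001] [0.5648 0.5674 0.2842 1.2871 0.001  0.667 ]
plate 15725 ((0.5423961281776428, 0.34814316034317017), (0.12715357542037964, 0.1399313062429428), 85.2469482421875) 0.036933208404328455
handle 1918 ((0.5410559773445129, 0.3481127917766571), (0.01384478434920311, 0.08817457407712936), 85.08084869384766) 0.08046196653475725
```

View pics/w8.png

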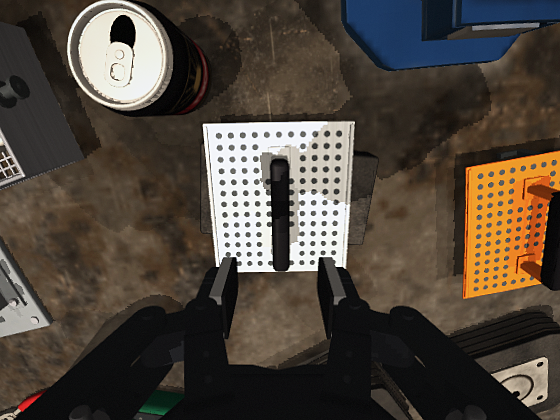

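The handle at (280,215) sits between the jaws; going down.

>>> {"method": "move_arm", "body": {"series": [[[0,0.35,-2.5,0,0,1,0.5],[-0.1,0,-3,0,0,0,0.5],[0,0,-2.5,0,0,0,0.5],[0,0,-1.5,0,0,0,0.5],[0,0,0,0,0,0,0.5]]]}}

```text
clock: 13.8
eef_pos: [0.5387, 0.3486, 0.0591]
tool_rot: [0.044, 0.999, 0.003, 0.002]
ft_force: [-0.8, 0.4, -0.1]
grip_width: 0.0427
```

>>> {"method": "move_arm", "body": {"series": [[[0.3,0,-0.6,-0.3,0.2,0,0.5],[0,0,0,0,0,0,0.2],[0,0,0,0,0,0,0],[0,0,0,0,0,0,0],[0,0,0,0,0,0,0]]]}}

```text
clock: 14.3
eef_pos: [0.5427, 0.35, 0.0581]
tool_rot: [0.045, 0.999, 0.002, 0.003]
ft_force: [-0.5, -0.3, -2.5]
grip_width: 0.0128
```

>>> {"method": "move_arm", "body": {"series": [[[0,0,0,0,0,0,0],[0,0,0,0,0,0,0],[0,0,0.4,0,0,0,0],[0,0,1,0,0,0,0],[0,0,1.5,0,0,0,0]]]}}

```text
clock: 14.8
eef_pos: [0.5405, 0.3485, 0.0854]
tool_rot: [0.045, 0.999, -0.0, -0.0]
ft_force: [0.8, -0.6, -1.5]
grip_width: 0.0129
```

>>> {"method": "move_arm", "body": {"series": [[[0,0,3,0,0,0,0],[0,0,4,0,0,0,0],[0,-0.5,4,0,0,-6,0],[-0.5,-1.5,3,0,0,-8,0],[-1,-2.5,1.5,0,0,-8,0]]]}}

```text
clock: 15.3
eef_pos: [0.5241, 0.3042, 0.2475]
tool_rot: [0.239, 0.971, 0.001, -0.001]
ft_force: [-0.1, -1.0, -2.0]
grip_width: 0.0128
```

>>> {"method": "move_arm", "body": {"series": [[[-1.6,-3.2,0,0,0,-8,0],[-1.8,-3.6,0,0,0,-8,0],[-1.8,-3.6,0,0,0,-8,0],[-1.8,-3.6,0,0,0,-8,0],[-1.6,-3,0,0,0,-8,0]]]}}

```text
clock: 15.8
eef_pos: [0.4377, 0.1308, 0.257]
tool_rot: [0.568, 0.823, 0.007, 0.006]
ft_force: [0.8, -0.1, -1.3]
grip_width: 0.0126
```

>>> {"method": "move_arm", "body": {"series": [[[-1.2,-2.4,-2,0,0,-5,0],[-1,-2,-2,0,0,-3,0],[0,0,-2,0,0,0,0],[0,0,0,0,0,0,0],[0,0,0,0,0,0,0]]]}}

```text
clock: 16.3
eef_pos: [0.4129, 0.0814, 0.2025]
tool_rot: [0.63, 0.777, 0.01, 0.011]
ft_force: [-0.2, -0.2, -1.6]
grip_width: 0.0126
```

```bash
cat >> h.py <<'E'
def st():
    o=bot.get_obs();x,y,z,w=o['tool_rot'];zx=2*(x*z+y*w);zy=2*(y*z-x*w)
    print('pos',np.round(o['eef_pos'],4),'yaw',round(np.degrees(2*np.arctan2(y,x))-90,2),'fixrot deg x,y',round(np.degrees(-zy),2),round(np.degrees(zx),2),'F',np.round(o['ft_force'],1),'t',o['clock'],'w',round(o['grip_width'],4))
E
python3 - <<'E'
from h import *
np.set_printoptions(precision=4,suppress=True)
st();T=wristT();np.save('pics/T9.npy',T)
p,d=save('wrist','w9');P=world('wrist',d,T);p=p[...,::-1]
o=bot.get_obs()['eef_pos']
m=(d>0)&(abs(P[...,0]-o[0])<.12)&(abs(P[...,1]-o[1])<.12)&(P[...,2]<o[2]-.01)&(P[...,2]>o[2]-.03)&(p.min(2)>120)
q=P[m];print(len(q),cv2.minAreaRect(q[:,:2].astype(np.float32)),np.median(q[:,2])-o[2])
E
```

```text
pos [0.4129 0.0814 0.2025] yaw 11.9 fixrot deg x,y -0.09 1.66 F [-0.2 -0.2 -1.6] t 16.3 w 0.0126
24948 ((0.4136574864387512, 0.08209951221942902), (0.12621645629405975, 0.1396600604057312), 11.826278686523438) -0.019888013154528733
```

View pics/w9.png

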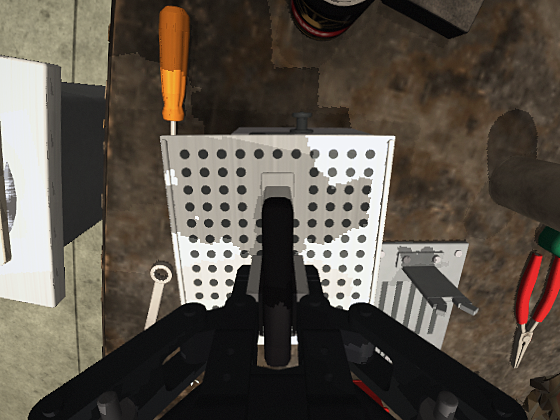

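Lid held square at (280,230), basket's end and pin visible just behind at (300,122). Lowering with offset 25 mm.

>>> {"method": "move_arm", "body": {"series": [[[0,0,-1.5,0,1.6,-0.4,0],[0,0,-2,0,0,0,0],[0,0,-2,0,0,0,0],[0,0,-0.8,0,0,0,0],[0,0,0,0,0,0,0]]]}}

```text
clock: 16.85
eef_pos: [0.4196, 0.085, 0.1448]
tool_rot: [0.631, 0.776, 0.006, 0.004]
ft_force: [-0.0, -1.2, -1.7]
grip_width: 0.0126
```

```bash
python3 - <<'E'
from h import *
np.set_printoptions(precision=4,suppress=True)
st();T=wristT();np.save('pics/T10.npy',T)
p,d=save('wrist','w10');P=world('wrist',d,T);p=p[...,::-1]
o=bot.get_obs()['eef_pos']
m=(d>0)&(abs(P[...,0]-o[0])<.12)&(abs(P[...,1]-o[1])<.12)&(P[...,2]<o[2]-.01)&(P[...,2]>o[2]-.03)&(p.min(2)>120)
q=P[m];r=cv2.minAreaRect(q[:,:2].astype(np.float32));print(len(q),r,np.median(q[:,2])-o[2])
e=np.array([.438,.088])-r[0];a=np.radians(11.4);print('bx,by',e@[np.cos(a),np.sin(a)],e@[-np.sin(a),np.cos(a)])
E
```

```text
pos [0.4196 0.085  0.1448] yaw 11.78 fixrot deg x,y -0.26 0.78 F [-0.  -1.2 -1.7] t 16.85 w 0.0126
25253 ((0.42012324929237366, 0.08565472066402435), (0.12641984224319458, 0.13963355123996735), 11.831727027893066) -0.02033017675663626
bx,by 0.01798762509057964 -0.0012344612699971905
```

View pics/w10.png

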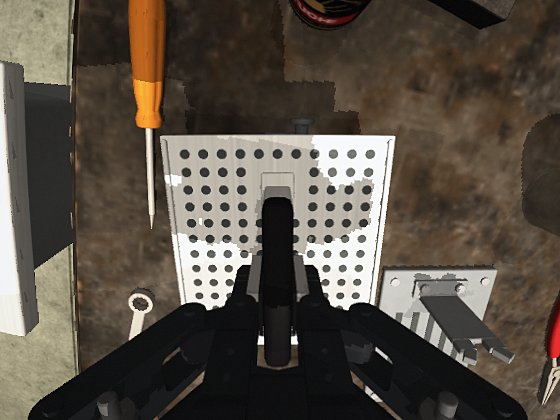

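>>> {"method": "move_arm", "body": {"series": [[[-0.8,-0.3,0,-0.2,0.7,-0.3,0],[0,0,0,0,0,0,0],[0,0,-0.8,0,0,0,0],[0,0,-0.8,0,0,0,0],[0,0,0,0,0,0,0]]]}}

```text
clock: 17.4
eef_pos: [0.4138, 0.0825, 0.1317]
tool_rot: [0.633, 0.774, 0.003, 0.002]
ft_force: [-0.4, -0.3, -2.2]
grip_width: 0.0127
```

```bash
python3 -c "
from h import *
st()"
```

```text
pos [0.4138 0.0825 0.1317] yaw 11.48 fixrot deg x,y -0.13 0.46 F [-0.4 -0.3 -2.2] t 17.4 w 0.0127
```

>>> {"method": "move_arm", "body": {"series": [[[-0.2,0,-0.8,0,0.4,0,0],[-0.1,0,-0.8,0,0,0,0],[0,0,-0.5,0,0,0,0],[0,0,-0.2,0,0,0,0],[0,0,0,0,0,0,0]]]}}

```text
clock: 17.9
eef_pos: [0.4098, 0.0823, 0.1057]
tool_rot: [0.633, 0.774, 0.0, -0.001]
ft_force: [0.5, 0.4, -2.0]
grip_width: 0.0129
```

```bash
python3 - <<'E'
from h import *
np.set_printoptions(precision=4,suppress=True)
st();T=wristT()
p,d=save('wrist','w11');P=world('wrist',d,T);p=p[...,::-1]
o=bot.get_obs()['eef_pos']
m=(d>0)&(abs(P[...,0]-o[0])<.12)&(abs(P[...,1]-o[1])<.12)&(P[...,2]<o[2]-.015)&(P[...,2]>o[2]-.026)&(p.min(2)>120)
q=P[m];r=cv2.minAreaRect(q[:,:2].astype(np.float32));print(len(q),r,np.percentile(q[:,2],[5,50,95]))
A=np.c_[q[:,:2]-q[:,:2].mean(0),np.ones(len(q))];print(np.linalg.lstsq(A,q[:,2],rcond=None)[0])
e=np.array([.438,.088])-r[0];a=np.radians(11.4);print('bx,by',e@[np.cos(a),np.sin(a)],e@[-np.sin(a),np.cos(a)])
E
```

```text
pos [0.4098 0.0823 0.1057] yaw 11.48 fixrot deg x,y -0.1 -0.09 F [ 0.5  0.4 -2. ] t 17.9 w 0.0129
25488 ((0.4099518358707428, 0.08294546604156494), (0.1264955997467041, 0.13962851464748383), 11.517629623413086) [0.0849 0.0859 0.0877]
[-0.0028  0.005   0.086 ]
bx,by 0.02849387253605005 -0.0005891115837056764
```

View pics/w11.png

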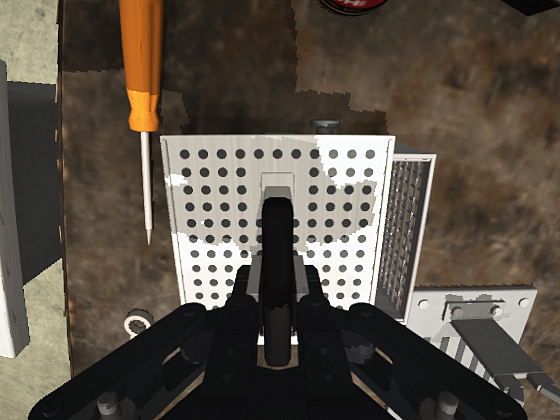

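Lid is parallel and 28 mm offset; basket's inside visible at (410,230) and the pin at (325,127). Lowering about 2 mm, then sliding.

>>> {"method": "move_arm", "body": {"series": [[[0,-0.05,-0.25,0,0,0,0],[0,0,0,0,0,0,0],[0,0,0,0,0,0,0],[0,0,0,0,0,0,0],[0,0,0,0,0,0,0]]]}}

```text
clock: 18.45
eef_pos: [0.4109, 0.0819, 0.104]
tool_rot: [0.633, 0.774, 0.001, -0.0]
ft_force: [0.3, 0.2, -2.7]
grip_width: 0.013
```

```bash
python3 -c "
from h import *
st()"
```

```text
pos [0.4109 0.0819 0.104 ] yaw 11.47 fixrot deg x,y -0.13 0.04 F [ 0.3  0.2 -2.7] t 18.45 w 0.013
```

>>> {"method": "move_arm", "body": {"series": [[[0.5,0.1,0,0,0,0,0],[0.5,0.1,0,0,0,0,0],[0.5,0.1,0,0,0,0,0],[0,0,0,0,0,0,0],[0,0,0,0,0,0,0]]]}}

```text
clock: 18.95
eef_pos: [0.4281, 0.0854, 0.1043]
tool_rot: [0.633, 0.774, 0.002, 0.0]
ft_force: [-0.8, -0.3, -2.5]
grip_width: 0.0132
```

```bash
python3 -c "
from h import *
st()"
```

```text
pos [0.4281 0.0854 0.1043] yaw 11.47 fixrot deg x,y -0.14 0.12 F [-0.8 -0.3 -2.5] t 18.95 w 0.0132
```

>>> {"method": "move_arm", "body": {"series": [[[0.4,0.08,0,0,0,0,0],[0.4,0.08,0,0,0,0,0],[0.15,0.03,0,0,0,0,0],[0,0,0,0,0,0,0],[0,0,0,0,0,0,0]]]}}

```text
clock: 19.45
eef_pos: [0.4382, 0.0874, 0.1041]
tool_rot: [0.633, 0.774, 0.001, -0.0]
ft_force: [0.6, 0.6, -2.1]
grip_width: 0.0128
```

```bash
python3 - <<'E'
from h import *
np.set_printoptions(precision=4,suppress=True)
st();T=wristT();np.save('pics/T12.npy',T)
p,d=save('wrist','w12');P=world('wrist',d,T);p=p[...,::-1]
o=bot.get_obs()['eef_pos']
m=(d>0)&(abs(P[...,0]-o[0])<.12)&(abs(P[...,1]-o[1])<.12)&(P[...,2]<o[2]-.015)&(P[...,2]>o[2]-.026)&(p.min(2)>120)
q=P[m];r=cv2.minAreaRect(q[:,:2].astype(np.float32));print(len(q),r,np.percentile(q[:,2],[5,50,95]))
E
```

```text
pos [0.4382 0.0874 0.1041] yaw 11.47 fixrot deg x,y -0.13 0.08 F [ 0.6  0.6 -2.1] t 19.45 w 0.0128
25704 ((0.4382193386554718, 0.08808878064155579), (0.12626931071281433, 0.13948073983192444), 11.549162864685059) [0.0832 0.0843 0.0861]
```

View pics/w12.png

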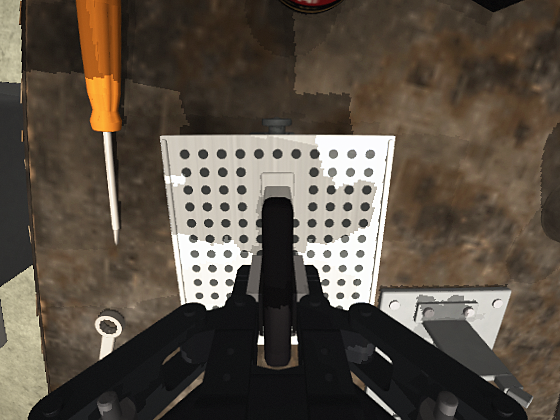

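The lid now sits square over the basket (pin head centred at (279,127)), no side force. Lifting slowly so the hooks take the pins.

>>> {"method": "move_arm", "body": {"series": [[[0,0,0.3,0,0,0,0],[0,0,0.3,0,0,0,0],[0,0,0.4,0,0,0,0],[0,0,0.5,0,0,0,0],[0,0,0,0,0,0,0]]]}}

```text
clock: 20.0
eef_pos: [0.435, 0.0868, 0.118]
tool_rot: [0.633, 0.774, -0.001, -0.002]
ft_force: [-0.3, 0.7, -6.3]
grip_width: 0.0124
```

```bash
python3 -c "
from h import *
st();save('wrist','w13')"
```

```text
pos [0.435  0.0868 0.118 ] yaw 11.47 fixrot deg x,y -0.06 -0.31 F [-0.3  0.7 -6.3] t 20.0 w 0.0124
```

View pics/w13.png

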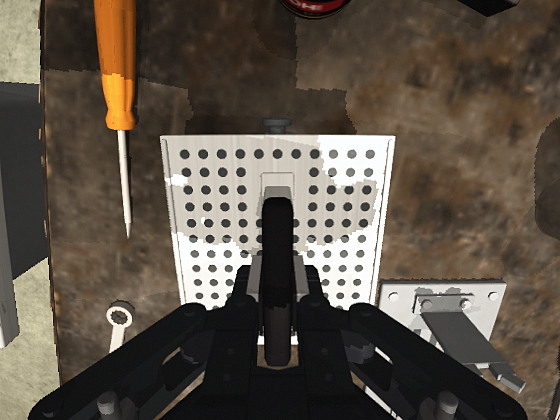

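Closed basket is hanging on the lid (force up to 6.3 N). Now refining the tray pose from the earlier top picture while I carry it upward.

```bash
python3 - <<'E'
from h import *
np.set_printoptions(precision=4,suppress=True)
for f in ['t1','t4','t5']:
    d=np.load(f'pics/{f}.npy');P=world('top',d);t=cv2.imread(f'pics/{f}.png').astype(int)
    red=(t[...,2]>90)&(t[...,1]<70)&(t[...,0]<70)
    m=red&(d>0)&(P[...,2]>.049)&(P[...,2]<.062)&(P[...,0]>.38)&(P[...,0]<.75)&(P[...,1]<-.15)&(P[...,1]>-.62)
    q=P[m];r=cv2.minAreaRect(q[:,:2].astype(np.float32));print(f,len(q),r)
    # project hypotheses corners
    for yaw in [8,11]:
        a=np.radians(yaw);R=np.array([[np.cos(a),-np.sin(a)],[np.sin(a),np.cos(a)]])
        print(yaw,[tuple(np.round(proj('top',np.r_[np.array(r[0])+R@c,.055]),0)) for c in [(.106,.176),(-.106,.176),(-.106,-.176),(.106,-.176)]])
t=cv2.imread('pics/t1.png')
cv2.imwrite('pics/t1c.png',cv2.resize(t[190:275,330:445],None,fx=6,fy=6,interpolation=2))
E
```

```text
t1 585 ((0.5543330907821655, -0.38099369406700134), (0.2136114537715912, 0.3515703082084656), 7.631450653076172)
8 [(np.float64(341.0), np.float64(202.0)), (np.float64(342.0), np.float64(252.0)), (np.float64(438.0), np.float64(256.0)), (np.float64(432.0), np.float64(206.0))]
11 [(np.float64(340.0), np.float64(204.0)), (np.float64(344.0), np.float64(255.0)), (np.float64(439.0), np.float64(254.0)), (np.float64(430.0), np.float64(204.0))]
t4 593 ((0.5527499318122864, -0.3811284303665161), (0.21688103675842285, 0.35012149810791016), 6.9835028648376465)
8 [(np.float64(341.0), np.float64(202.0)), (np.float64(342.0), np.float64(253.0)), (np.float64(438.0), np.float64(257.0)), (np.float64(432.0), np.float64(206.0))]
11 [(np.float64(340.0), np.float64(204.0)), (np.float64(344.0), np.float64(255.0)), (np.float64(439.0), np.float64(254.0)), (np.float64(430.0), np.float64(204.0))]
t5 572 ((0.5539120435714722, -0.3812020421028137), (0.2144029140472412, 0.35090941190719604), 7.265787124633789)
8 [(np.float64(341.0), np.float64(202.0)), (np.float64(342.0), np.float64(252.0)), (np.float64(438.0), np.float64(256.0)), (np.float64(432.0), np.float64(206.0))]
11 [(np.float64(340.0), np.float64(204.0)), (np.float64(344.0), np.float64(255.0)), (np.float64(439.0), np.float64(254.0)), (np.float64(430.0), np.float64(204.0))]
```

View pics/t1c.png

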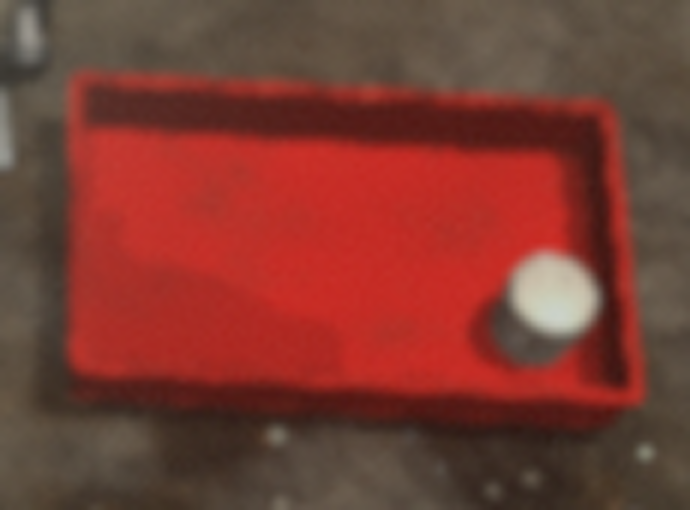

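>>> {"method": "move_arm", "body": {"series": [[[0,0,0.8,0,0,0,0],[0,0,1.5,0,0,0,0],[0,0,2.5,0,0,0,0],[0,0,3,0,0,0,0],[0,0,2,0,0,0,0]]]}}

```text
clock: 20.55
eef_pos: [0.43, 0.0858, 0.2162]
tool_rot: [0.633, 0.774, -0.006, -0.006]
ft_force: [0.4, 0.1, -7.2]
grip_width: 0.0126
```

Tray: centre (0.554, -0.381), turned about 7.4°; its free part (crop (230,230)) is opposite the piston (crop (550,295)). Target for the basket: (0.549, -0.344), yaw 7.4°.

>>> {"method": "move_arm", "body": {"series": [[[0.2,-0.6,1,0,-0.5,0,0],[0.4,-1.2,0.5,0,0,0,0],[0.6,-2,0.3,0,0,-0.5,0],[0.7,-2.6,0,0,0,-0.5,0],[0.9,-3.2,0,0,0,-0.5,0]]]}}

```text
clock: 21.05
eef_pos: [0.459, -0.0126, 0.2371]
tool_rot: [0.64, 0.768, -0.001, -0.001]
ft_force: [-0.1, -0.4, -8.2]
grip_width: 0.0131
```

>>> {"method": "move_arm", "body": {"series": [[[1,-3.6,0,0,0,-0.5,0],[1,-3.6,0,0,0,-0.5,0],[1,-3.6,0,0,0,-0.5,0],[1,-3.6,0,0,0,-0.5,0],[1,-3.6,0,0,0,-0.5,0]]]}}

```text
clock: 21.55
eef_pos: [0.5062, -0.2042, 0.2316]
tool_rot: [0.658, 0.753, -0.004, -0.005]
ft_force: [0.9, 0.6, -8.0]
grip_width: 0.0125
```

```bash
python3 -c "
from h import *
st()"
```

```text
pos [ 0.5062 -0.2042  0.2316] yaw 7.66 fixrot deg x,y -0.03 -0.75 F [ 0.9  0.6 -8. ] t 21.55 w 0.0125
```

>>> {"method": "move_arm", "body": {"series": [[[1.2,-3.6,0,0,-0.4,-0.2,0],[1.1,-3.4,0,0,0,0,0],[0.9,-2.6,0,0,0,0,0],[0.6,-1.8,0,0,0,0,0],[0.3,-0.8,0,0,0,0,0]]]}}

```text
clock: 22.05
eef_pos: [0.5425, -0.3418, 0.2217]
tool_rot: [0.664, 0.748, -0.005, -0.008]
ft_force: [0.2, 0.0, -8.0]
grip_width: 0.0128
```

>>> {"method": "move_arm", "body": {"series": [[[0,0,0,0,0,0,0],[0,0,0,0,0,0,0],[0,0,-0.8,0,0,0,0],[0,0,-1.5,0,0,0,0],[0,0,-0.8,0,0,0,0]]]}}

```text
clock: 22.55
eef_pos: [0.5408, -0.3402, 0.1873]
tool_rot: [0.663, 0.748, -0.005, -0.011]
ft_force: [-0.5, 0.4, -8.6]
grip_width: 0.0127
```

```bash
python3 - <<'E'
from h import *
st()
save('wrist','w14');save('top','t14')
t=cv2.imread('pics/t14.png');cv2.imwrite('pics/t14c.png',cv2.resize(t[150:290,270:460],None,fx=4,fy=4,interpolation=2))
E
```

```text
pos [ 0.5408 -0.3402  0.1873] yaw 6.9 fixrot deg x,y -0.38 -1.28 F [-0.5  0.4 -8.6] t 22.55 w 0.0127
```

View pics/w14.png

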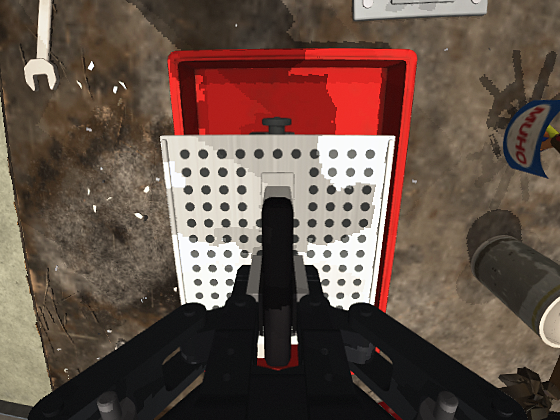

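View pics/t14c.png

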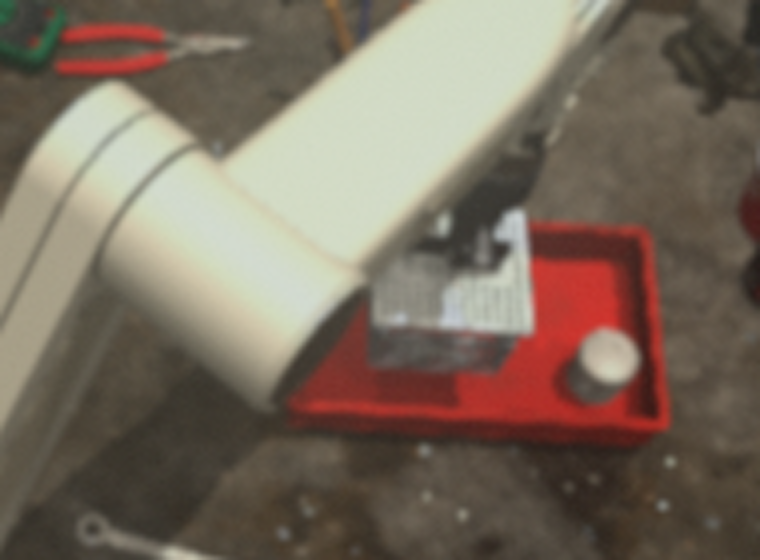

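Wrist view: closed basket over the tray, tray's +y edge at (290,52), left edge at (172,100), right edge at (410,100), the basket somewhat left of centre. Measuring.

```bash
python3 - <<'E'
from h import *
np.set_printoptions(precision=4,suppress=True)
T=wristT();d=np.load('pics/w14.npy');P=world('wrist',d,T);p=cv2.imread('pics/w14.png').astype(int)
red=(p[...,2]>100)&(p[...,1]<70)&(p[...,0]<70)&(d>0)&(P[...,2]>.047)&(P[...,2]<.062)
u=np.arange(560)[None,:]+0*red;v=np.arange(420)[:,None]+0*red
L=P[red&(u<200)&(v>70)];R=P[red&(u>370)&(v>75)];Tp=P[red&(v<72)&(u>190)&(u<400)]
for n,q in [('L',L),('R',R),('T',Tp)]:
    print(n,len(q),q.mean(0),q.min(0),q.max(0))
a=np.radians(7.4);ux=np.array([np.cos(a),np.sin(a)]);uy=np.array([-ux[1],ux[0]])
for n,q,e in [('L',L,ux),('R',R,ux),('T',Tp,uy)]:
    print(n,np.percentile(q[:,:2]@e,[2,50,98]))
print('tray est',np.array([.554,-.381])@ux,np.array([.554,-.381])@uy+.176)
pl=np.polyfit(R[:,1],R[:,0],1);print('R yaw',np.degrees(np.arctan(-pl[0])));pl=np.polyfit(Tp[:,0],Tp[:,1],1);print('T yaw',np.degrees(np.arctan(pl[0])))
o=bot.get_obs()['eef_pos']
q=P[(p.min(2)>120)&(P[...,2]<o[2]-.01)&(P[...,2]>o[2]-.03)&(d>0)];r=cv2.minAreaRect(q[:,:2].astype(np.float32));print(r,np.array(r[0])@ux,np.array(r[0])@uy)
E
```

```text
L 611 [ 0.4384 -0.2629  0.0545] [ 0.431  -0.29    0.0508] [ 0.4458 -0.2364  0.0565]
R 2096 [ 0.6496 -0.3204  0.0543] [ 0.6324 -0.5092  0.0516] [ 0.678  -0.2158  0.0573]
T 2208 [ 0.5392 -0.2114  0.0546] [ 0.4496 -0.2265  0.0518] [ 0.6242 -0.1969  0.0569]
L [0.3966 0.4009 0.4049]
R [0.5989 0.603  0.6072]
T [-0.2833 -0.2789 -0.2748]
tray est 0.5003147016641808 -0.2731794733719272
R yaw 7.2725653872194895
T yaw 7.091993204119672
((0.5402677059173584, -0.3395383059978485), (0.12640665471553802, 0.1399528831243515), 6.953006267547607) 0.49203686524318446 -0.4062944480776893
```

>>> {"method": "move_arm", "body": {"series": [[[0.5,0,-0.5,-0.3,-1.2,0.2,0],[0.6,0.1,-1,0,0,0,0],[0,0,-1.5,0,0,0,0],[0,0,-1.5,0,0,0,0],[0,0,-0.8,0,0,0,0]]]}}

```text
clock: 23.15
eef_pos: [0.5547, -0.3375, 0.1363]
tool_rot: [0.661, 0.751, 0.0, 0.002]
ft_force: [0.3, 1.0, -8.0]
grip_width: 0.0129
```

```bash
python3 -c "
from h import *
st()"
```

```text
pos [ 0.5547 -0.3375  0.1363] yaw 7.29 fixrot deg x,y 0.1 0.19 F [ 0.3  1.  -8. ] t 23.15 w 0.0129
```

>>> {"method": "move_arm", "body": {"series": [[[-0.4,-0.2,-0.6,0,0,0,0],[0,0,-0.8,0,0,0,0],[0,0,-0.5,0,0,0,0],[0,0,-0.3,0,0,0,0],[0,0,0,0,0,0,0]]]}}

```text
clock: 23.65
eef_pos: [0.5506, -0.3392, 0.1123]
tool_rot: [0.661, 0.751, 0.0, 0.001]
ft_force: [-0.2, -0.4, -7.5]
grip_width: 0.013
```

```bash
python3 -c "
from h import *
st()"
```

```text
pos [ 0.5506 -0.3392  0.1123] yaw 7.32 fixrot deg x,y 0.07 0.13 F [-0.2 -0.4 -7.5] t 23.65 w 0.013
```

>>> {"method": "move_arm", "body": {"series": [[[0,0,-0.3,0,0,0,0],[0,0,-0.2,0,0,0,0],[0,0,-0.2,0,0,0,0],[0,0,0,0,0,0,0],[0,0,0,0,0,0,0]]]}}

```text
clock: 24.15
eef_pos: [0.5538, -0.3413, 0.1103]
tool_rot: [0.661, 0.751, 0.001, 0.007]
ft_force: [-0.2, -0.4, -5.5]
grip_width: 0.0128
```

>>> {"method": "move_arm", "body": {"series": [[[0,0,-0.2,0,0,0,0],[0,0,0,0,0,0,0],[0,0,0,0,0,0,0],[0,0,0,0,0,0,0],[0,0,0,0,0,0,0]]]}}

```text
clock: 24.65
eef_pos: [0.5538, -0.3417, 0.1093]
tool_rot: [0.661, 0.751, 0.001, 0.007]
ft_force: [-0.4, -0.0, -3.4]
grip_width: 0.0129
```

>>> {"method": "move_arm", "body": {"series": [[[-0.1,0,-0.2,0,0.6,0,0],[0,0,-0.2,0,0,0,0],[0,0,0,0,0,0,0],[0,0,0,0,0,0,0],[0,0,0,0,0,0,0]]]}}

```text
clock: 25.15
eef_pos: [0.5537, -0.3418, 0.1052]
tool_rot: [0.661, 0.751, -0.002, 0.004]
ft_force: [0.6, -0.4, -1.9]
grip_width: 0.0132
```

```bash
python3 - <<'E'
from h import *
np.set_printoptions(precision=4,suppress=True)
st();T=wristT()
p,d=save('wrist','w15');P=world('wrist',d,T);p=p[...,::-1]
o=bot.get_obs()['eef_pos']
q=P[(p.min(2)>120)&(P[...,2]<o[2]-.01)&(P[...,2]>o[2]-.03)&(d>0)&(abs(P[...,1]-o[1])<.12)]
print(cv2.minAreaRect(q[:,:2].astype(np.float32)),np.median(q[:,2]))
A=np.c_[q[:,:2]-q[:,:2].mean(0),np.ones(len(q))];print(np.linalg.lstsq(A,q[:,2],rcond=None)[0])
E
```

```text
pos [ 0.5537 -0.3418  0.1052] yaw 7.32 fixrot deg x,y 0.48 0.15 F [ 0.6 -0.4 -1.9] t 25.15 w 0.0132
((0.5529022216796875, -0.34173840284347534), (0.12841928005218506, 0.14010725915431976), 7.349100589752197) 0.0850040058872462
[ 0.0018 -0.0046  0.0851]
```

View pics/w15.png

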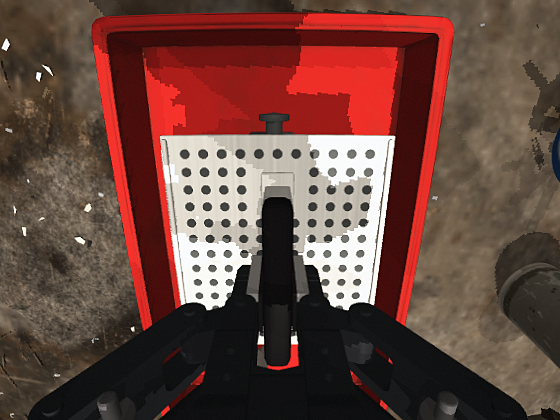

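Basket stands on the tray floor, lid's weight alone in the hand. The pin at (273,122) is about 3 mm left of the lid's middle (279), so I slide the lid back square before letting go.

>>> {"method": "move_arm", "body": {"series": [[[-0.3,0,0.05,0.3,0,0,0],[0,0,0,0,0,0,0],[0,0,-0.1,0,0,0,0],[0,0,0,0,0,0,0],[0,0,0,0,0,0,0]]]}}

```text
clock: 25.7
eef_pos: [0.5504, -0.342, 0.105]
tool_rot: [0.661, 0.751, -0.0, 0.002]
ft_force: [0.4, -0.5, -1.7]
grip_width: 0.0129
```

```bash
python3 - <<'E'
from h import *
st();p,d=save('wrist','w16');cv2.imwrite('pics/w16c.png',cv2.resize(p[90:200,140:420,::-1],None,fx=2.8,fy=2.8,interpolation=2))
E
```

```text
pos [ 0.5504 -0.342   0.105 ] yaw 7.31 fixrot deg x,y 0.17 0.17 F [ 0.4 -0.5 -1.7] t 25.7 w 0.0129
```

View pics/w16c.png

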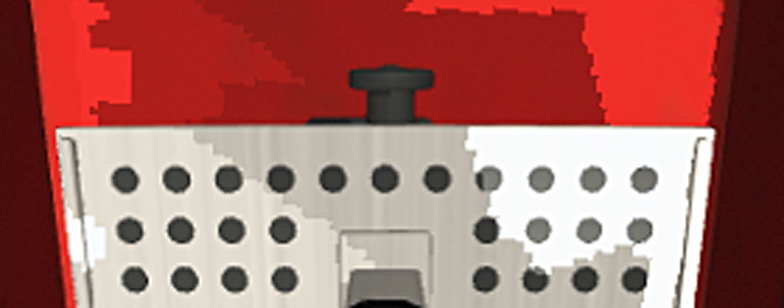

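Now the pin head (crop 392) is nearly at the lid's middle (385), with the hook showing behind it. Lowering and releasing.

>>> {"method": "move_arm", "body": {"series": [[[0,0,-0.15,0,0,0,0],[0,0,0,0,0,0,0],[0,0,0,0,0,0,0.1],[0,0,0,0,0,0,0.3],[0,0,0,0,0,0,0.4]]]}}

```text
clock: 26.25
eef_pos: [0.5512, -0.3423, 0.1045]
tool_rot: [0.661, 0.751, 0.0, 0.003]
ft_force: [-0.3, 0.4, 0.2]
grip_width: 0.0342
```

>>> {"method": "move_arm", "body": {"series": [[[0,0,0,0,0,0,0.4],[0,0,1.5,0,0,0,0.4],[0,0,4,0,0,0,0.4],[0,0,5,0,0,0,0.4],[-1,0.5,4,0,0,0,0.4]]]}}

```text
clock: 26.75
eef_pos: [0.5372, -0.3347, 0.2452]
tool_rot: [0.66, 0.751, -0.001, -0.004]
ft_force: [0.1, -0.8, 0.7]
grip_width: 0.0345
```

```bash
python3 - <<'E'
from h import *
np.set_printoptions(precision=4,suppress=True)
st();T=wristT()
p,d=save('wrist','w17');P=world('wrist',d,T)
q=P[(p.min(2)>120)&(P[...,2]<.092)&(P[...,2]>.074)&(d>0)&(abs(P[...,1]+.342)<.12)&(abs(P[...,0]-.55)<.1)]
r=cv2.minAreaRect(q[:,:2].astype(np.float32));print(r,np.median(q[:,2]))
A=np.c_[q[:,:2]-q[:,:2].mean(0),np.ones(len(q))];print(np.linalg.lstsq(A,q[:,2],rcond=None)[0])
save('top','t17');t=cv2.imread('pics/t17.png');cv2.imwrite('pics/t17c.png',cv2.resize(t[150:290,180:460],None,fx=2.8,fy=2.8,interpolation=2))
for n in ['piston','tray','stand','spray_can','drink_can']: print(n,[(np.round(x['at'],3),round(x['confidence'],2)) for x in bot.find_in('top',n)])
E
```

```text
pos [ 0.5372 -0.3347  0.2452] yaw 7.33 fixrot deg x,y -0.24 -0.47 F [ 0.1 -0.8  0.7] t 26.75 w 0.0345
((0.551325798034668, -0.3418969511985779), (0.12674054503440857, 0.1399080902338028), 7.449292182922363) 0.08379429750646783
[0.0002 0.0008 0.0839]
piston [(array([ 0.532, -0.503,  0.054]), 0.77), (array([ 0.533, -0.462,  0.004]), 0.33)]
tray [(array([ 0.535, -0.464,  0.002]), 0.62)]
stand []
spray_can [(array([0.681, 0.134, 0.137]), 0.7)]
drink_can [(array([0.41 , 0.261, 0.106]), 0.63)]
```

View pics/w17.png

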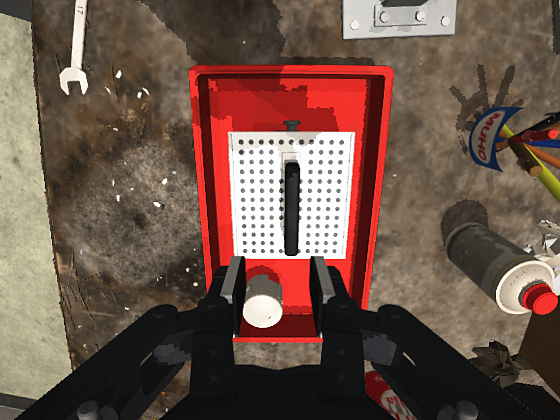

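View pics/t17c.png

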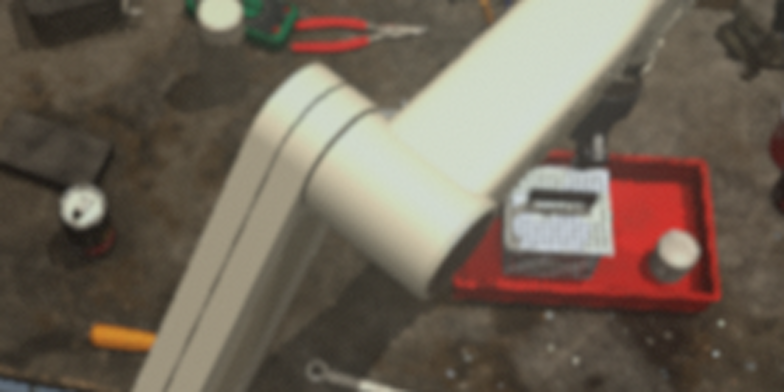

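Lid is flat at 83.8 mm (expected 84), the basket stands in the tray beside the upright piston, and the gripper is free above it. Handing in.

```bash
python3 -c "
from h import *
st();print(bot.job_done())"
```

```text
pos [ 0.5359 -0.334   0.2412] yaw 7.32 fixrot deg x,y -0.39 -0.72 F [-0.   0.3 -1.2] t 27.1 w 0.034
the job is handed in; nothing more can be done
None
```

The job is done and was handed in at 27.1 s, with the gripper open and clear above the basket.

**What I did:** I lifted the basket straight out of the forks by its black grip and set it on bare bench at about (0.438, 0.088). I hooked the silver lid on, lowering it 28 mm off centre to the basket's -x side and sliding it square. Then I carried the closed basket by the lid's handle into the tray and let go. The first close on the basket's grip was too high, so I opened, went lower and gripped again before lifting.

**Last checks:**
- **Lid:** it lies flat, its top at 83.8 mm where 84 mm was expected. It is centred at about (0.551, -0.342) and turned 7.4°, in line with the tray.
- **Basket:** it stands between the piston and the tray's far wall with room on both sides. I had to slide the lid back about 3 mm before release, because it had settled to one side. After that the pin sat nearly at the lid's middle.
- **Piston and cans:** in the last pictures all three are upright and within about 5 mm of where they were first seen.
- **Stand:** it read unchanged once the basket was out. In the last top picture the arm hid it and the network did not find it, so I did not measure it again at the end.
- **Tray:** I did not measure its outline again after release. The network's point for it shifted, which I put down to the basket now covering part of the floor.

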